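# Show a circuit card to the inspection microscope

### The job

Pull the circuit card with the blue handle straight up out of its rack slot and hold it up to the inspection microscope: the silver metal can in the middle of its component side should sit on the lens's line of sight, 100 mm in front of the lens, with the component side facing squarely into the tilted lens and the handle on top. Finish while holding the card there in the air, still, in the gripper; do not touch the microscope and leave the two other cards, the amber bottle and the jar where they are.

Things in the scene. Friction and masses are not known exactly. Their poses are not given: they have to be found in the camera images.
- blue_card: Card to show, the only one with a blue handle. Plate 80 (y) x 65 (z) x 5 mm (x); component side, green, faces own +x; back aluminium. Centred on its top edge a handle block 12 mm thick (x), 40 wide (y), from z = 65 to 97 mm; grip across the 12 mm. 0.08 to 0.17 kg. Origin: middle of the lower edge, mid-thickness; z up to the handle. Starts upright in one of the rack's slots.
- blue_card_can (a point): Centre of the outer face of the silver metal can (26 x 26 mm, 4 mm high) on the card's component side: at (6.5, 0, 32) mm in the card's frame. Axes as the card's.
- blue_card_ahead (a point): A point in the air 50 mm straight in front of blue_card_can, on the component side: at (56.5, 0, 32) mm in the card's frame. It tells which way the card faces.
- rack: Fixed black rack, base 220 (x) x 112 (y) x 12 mm, slots at x = -70, 0, +70 mm, one card in each, lower edge 12 mm above the table, component side to the rack's +x. Grey guides, tops 52 mm above the table, hold the cards' side edges with about 1 mm play; a card must rise over 40 mm straight up to come free. Origin: centre of underside, z up.
- black_card: Another card in the rack, same shape, with a black handle. Must stay.
- white_card: Another card in the rack, same shape, with a white handle. Must stay.
- scope: Fixed microscope stand: grey base 200 x 160 x 18 mm (x from -40 to +160 mm), pillar 28 mm diameter, 378 mm high at x = +120 mm, arm carrying the head. Origin on the table, z up; the head looks towards its -x.
- scope_head: White head 85 x 66 x 62 mm, blue camera behind, black lens barrel in front, 42 mm diameter, ending at x = -100 mm. Origin: tilt axis mid-housing, 280 mm above the table. Lens looks along own -x, dipping 0.15 to 0.55 rad below level; friction hinge holds it. z: head's up. Card shown rightly: card x along head x, card z along head z (card leans back by the tilt).
- lens (a point): Middle of the lens's front face, at (-100, 0, 0) mm in the head's frame. Axes as the head's.
- focus (a point): The point in the air on the line of sight 100 mm in front of the lens, at (-200, 0, 0) mm in the head's frame, 170 to 255 mm above the table: where blue_card_can belongs. Axes as the head's.
- flux: Small closed amber bottle with black cap, 42 mm diameter, 85 mm high, standing on the table. Origin: centre of its underside. Must stay.
- jar: Small clear closed jar with white lid, 56 mm diameter, 55 mm high, standing on the table. Origin: centre of its underside. Must stay.

How it is judged:
By the outcome, as a careful person would: the job done as asked, in the order asked, and still so for the second after the job is handed in, while the arm keeps its last pose, push and grip.
It also fails if it takes over 35 s, if anything falls off the work surface, if the arm or the gripper's body presses on something with over 40 N, if the wrist force passes 120 N, or if a joint passes its speed limit or range.

### The arm

A 6-joint arm with a two-finger parallel gripper is mounted at the origin on the work surface. World frame = base frame: x ahead of the robot, y to its left, z up, the work surface at z = 0. Lengths are in m, angles in rad, forces in N, time in s.
With the tool pointing down it reaches from about 0.375 to 0.9 m from the base axis. Payload 3.1 kg.
Tool frame: the origin (TCP) lies at the very end of the fingers, on their centre line; the grasp point (between the pads) lies 19 mm behind it; x points along the fingers, y is the direction in which the jaws open and shut, and the axes are right-handed (so a half turn about x gives the same grasp; the last joint's range is limited). The gripper opens to 87 mm and grips with 3 to 60 N. Pads are 19 mm wide; open, the fingers measure 117 mm over their backs; the gripper's body (75 mm by 190 mm) begins 51 mm behind the grasp point.
Start: joints at [-1.317, 0.527, 1.433, -0, 1.181, -0.178], TCP at [0.262, -0.568, 0.223] pointing down, gripper open.
Joint ranges: [-3.08, 3.08], [-0.75, 2.2], [0.22, 2.44], [-1.43, 4.57], [0, 2.65], [-2.85, 2.85]. Speed limits (rad/s): [2.79, 2.79, 3.14, 3.14, 3.14, 3.14].

### API

Orientations are given as a unit quaternion [x, y, z, w].
In Python, from rig import robot gives the robot as it stands.
- The arm moves only by the tool carry_out, never from a script. Its argument "commands" is a list that holds one entry, the list of rows, each a list of 5 numbers: the opening, from 0 (shut) to 1 (fully open), then the shift along the tool's x, y, z in mm, then the turn about the tool's x in degrees. In form: [[[hand, x, y, z, twist], ...]]. A call has 1 to 8 rows; each row shifts and turns the pose as measured when the row begins, along the tool's axes as they then stand; what a row does not reach is not made up. A row lasts 1/12 s, in which the tool goes at most 41.7 mm and 7.16 degrees, less where a joint would pass 70% of its speed; a pose out of reach is approached as far as the arm can. A call with a gripper value outside its range is refused whole. The fingers move at their own pace and stop on an object; "force" is the grip in N (left out, the last holds). Time passes only in rows, so rows that do not move let the fingers close. It gives the time, the measured TCP pose, the force and the opening at its end, in the units of the state.
- robot.get_obs(): the state, without advancing time (a new reading comes with each control period).
- robot.camera(name): name is "scene" or "top" or "wrist"; returns the picture (384x512x3 uint8, red, green, blue); there is no depth.
- robot.camera_model(name): a dict with "fx", "fy", "cx", "cy" (pixels), "k1" (the pictures are not rectified: a ray, as slopes to the right and down, at radius r is drawn at 1 + k1 r^2 times it, then the intrinsics apply), "R" (3x3) and "t" (3): a world point X has camera coordinates R X + t. Camera axes: x right, y down, z forward; pixel columns grow to the right and rows downward; lengths in m; the calibration is good to about 2 mm. A picture is of the moment at which its call begins: read the wrist's pose just before it. camera_model takes no time and is no camera call; for the wrist camera it gives the pose at the moment of the call.
- robot.hand_in(): hands the job in, once; it reports no verdict.
The state is a dict: "time": time; "q": joint angles; "joint_velocities": joint speeds; "joint_torque": joint torques, N m; "position": TCP position; "tool_rot": TCP orientation; "ft_force": force on the tool from outside, world axes, zero at the start; "moment": the same for the moment, N m; "grip_width": finger opening in m.
Only numpy, scipy, OpenCV 4.12 (cv2) and the standard library are available. Lean on these libraries where they do the work, as an engineer would, in place of code of your own. Each camera call takes 0.05 s, during which the arm holds its last target. There are 200 camera calls.

## Working session

There is one attempt and no reset: what is moved stays moved. The work goes in short steps, Python scripts to look and compute and a tool call to move; the robot and the scene stay as the last step left them, time stands still between calls to the robot, and variables do not carry over. Pictures are saved under pics/ and viewed, on a budget of 10 in all, crops included, one or two more only if the job needs it, and the job is handed in when it is done.

Besides the shell and the picture viewer there is one more tool, called after "Request:" by a JSON object that holds its "api" and its "payload", one argument or row to a line. carry_out: Moves the arm, as the interface text tells. Its arguments: {"type":"object","properties":{"commands":{"type":"array"},"force":{"type":"number"}},"required":["commands"]}

```bash
ls; mkdir -p pics
python3 - <<'E'
from rig import robot
import cv2
for n in ("scene","top"):
    im=robot.camera(n); cv2.imwrite(f"pics/{n}0.png",cv2.resize(im[:,:,::-1],(800,600),interpolation=cv2.INTER_CUBIC))
    m=robot.camera_model(n); print(n,m)
print(robot.get_obs())
E
```

```text
pics
scene {'fx': 371.0091784800821, 'fy': 371.0091784800821, 'cx': 254.1389161227372, 'cy': 189.09356291581977, 'k1': -0.0025346666381196718, 'R': array([[-0.82369981,  0.56701511,  0.00353406],
       [ 0.38079019,  0.55776846, -0.73749113],
       [-0.4201398 , -0.60612557, -0.67534757]]), 't': array([ 0.47832701, -0.06371055,  1.40452361])}
top {'fx': 412.545108104359, 'fy': 412.545108104359, 'cx': 259.18436606980083, 'cy': 196.6554294942679, 'k1': -0.061182506555614434, 'R': array([[ 0.02483902, -0.99964443,  0.00969769],
       [-0.99755985, -0.02541804, -0.06502515],
       [ 0.06524852, -0.00805886, -0.9978365 ]]), 't': array([-0.0440709 ,  0.59686579,  1.39020913])}
{'time': 0.1, 'q': array([-1.31748617e+00,  5.28361310e-01,  1.43376233e+00,  2.21431315e-05,
        1.18138576e+00, -1.78512395e-01]), 'joint_velocities': array([ 1.95060084e-03, -2.47948546e-03, -2.20004093e-03, -7.84845125e-04,
       -7.32953604e-04,  9.29421698e-05]), 'joint_torque': array([-3.00750912e-05, -4.40985167e+01, -1.77151895e+01,  6.34478847e-02,
        5.34001691e-02, -4.44109151e-05]), 'position': array([ 0.26143997, -0.56697964,  0.22168055]), 'tool_rot': array([-0.69067109, -0.15216337,  0.6907073 , -0.15080844]), 'ft_force': array([1.0857494 , 0.3588952 , 0.86581678]), 'moment': array([-0.01656495,  0.02123119, -0.00733038]), 'grip_width': 0.08678907983433144}
```

View pics/scene0.png

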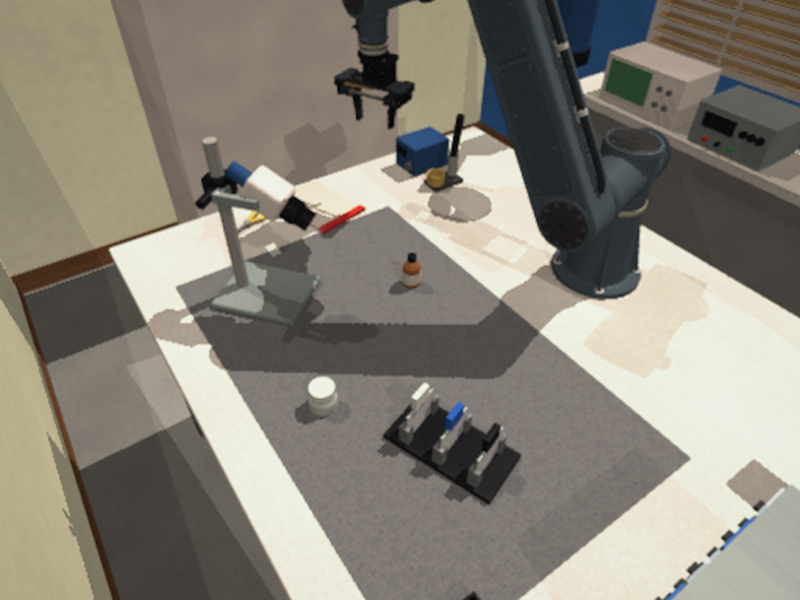

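View pics/top0.png

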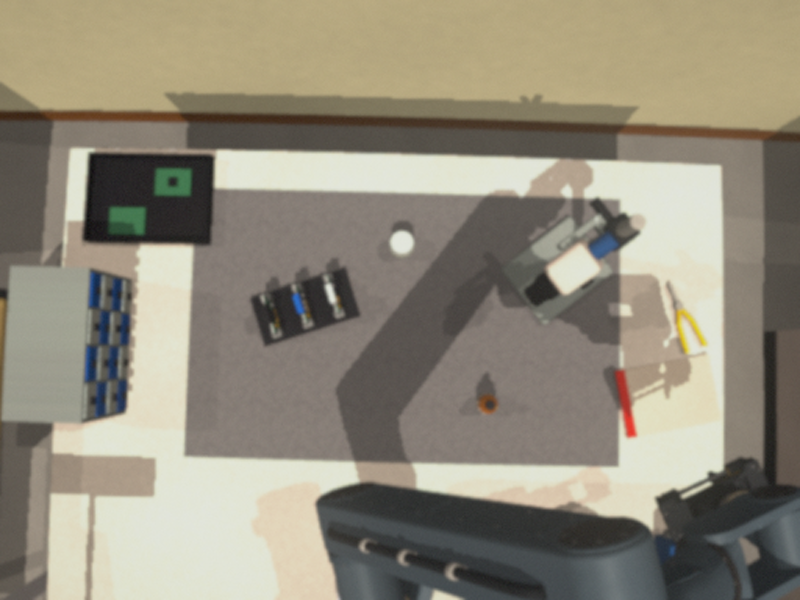

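The scene shows the rack (white, blue and black handles) at about (455,440) in the scene picture and (305,305) in the top one. The scope head is at about (270,190) in the scene picture and (575,270) in the top one. I'll enlarge both.

Run:
```python
from rig import robot
import cv2,numpy as np
T=robot.camera("top")[:,:,::-1];S=robot.camera("scene")[:,:,::-1]
c=lambda I,x,y,w:cv2.resize(I[y:y+w*3//4,x:x+w],(400,300),interpolation=cv2.INTER_CUBIC)
cv2.imwrite("pics/comp1.png",np.vstack([np.hstack([c(T,155,165,80),c(T,315,125,100)]),np.hstack([c(S,240,240,100),c(S,125,80,100)])]))
```

```text
(no output)
```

View pics/comp1.png

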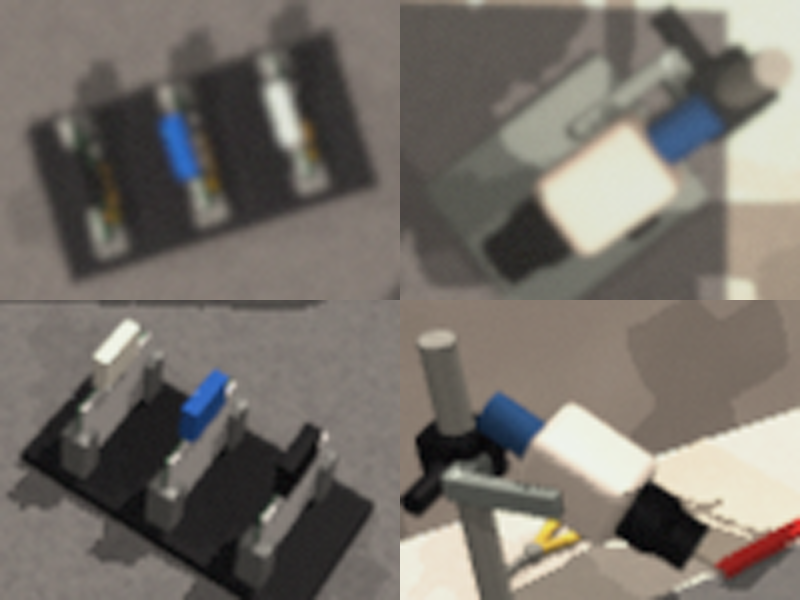

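Green component sides face right in the top view, i.e. about world -y. The rack base corners, the blue handle top (180,147 in the top-left panel), the head housing and the lens front are all readable. I'll fit models to them.

```bash
cat > h.py <<'E'
from rig import robot
import numpy as np, cv2
from scipy.spatial.transform import Rotation as Ro
from scipy.optimize import least_squares
def proj(m,X):
    c=np.atleast_2d(X)@m["R"].T+m["t"]; s=c[:,:2]/c[:,2:]
    s=s*(1+m["k1"]*(s**2).sum(1,keepdims=True))
    return s*[m["fx"],m["fy"]]+[m["cx"],m["cy"]]
def headT(p):
    "p=x,y,yaw,tilt -> R, origin of head; head x rises by the tilt"
    return (Ro.from_euler("z",p[2])*Ro.from_euler("y",-p[3])).as_matrix(), np.array([p[0],p[1],.28])
def rackX(p,X): return np.array(X)@Ro.from_euler("z",p[2]).as_matrix().T+[p[0],p[1],0]
E
cat > fit.py <<'E'
from h import *
T=robot.camera_model("top");S=robot.camera_model("scene")
tl=lambda a:(np.array(a)+.5)/5-.5+[155,165]
tr=lambda a:(np.array(a)-[400,0]+.5)/4-.5+[315,125]
bl=lambda a:(np.array(a)-[0,300]+.5)/4-.5+[240,240]
br=lambda a:(np.array(a)-[400,300]+.5)/4-.5+[125,80]
# rack: rack frame points
f=lambda p:np.r_[(proj(T,rackX(p,[[-.11,.056,.012],[.11,.056,.012],[.11,-.056,.012],[-.11,-.056,.012],[0,0,.109]]))-tl([[30,130],[330,32],[377,183],[75,280],[180,147]])).ravel(),
 (proj(S,rackX(p,[[.11,.056,.012],[-.11,-.056,.012],[0,0,.109]]))-bl([[22,457],[372,505],[207,390]])).ravel()]
r=least_squares(f,[.6,.25,-1.3],loss="soft_l1");print("rack",r.x,np.round(f(r.x),1))
def g(p):
    R,o=headT(p);H=lambda X:np.array(X)@R.T+o
    pil=np.array([[.12*np.cos(p[2])+p[0],.12*np.sin(p[2])+p[1],.378]])
    a=proj(T,np.r_[H([[-.0425,.033,.031],[.0425,.033,.031],[.0425,-.033,.031],[-.0425,-.033,.031],[-.1,0,0.021]]),pil])-tr([[538,188],[628,120],[681,182],[588,256],[506,258],[773,68]])
    b=proj(S,np.r_[H([[.0425,-.033,.031],[-.0425,-.033,.031],[-.1,0,.0]]),pil])-br([[570,402],[657,463],[690,550],[437,341]])
    return np.r_[a,b].ravel()
for t in (.2,.4):
  r=least_squares(g,[.6,-.3,-.9,t],loss="soft_l1");print("scope",r.x,r.cost,np.round(g(r.x),1))
R,o=headT(r.x);print("focus",R@[-.2,0,0]+o,"toolx",-R[:,2])
o=robot.get_obs();print(Ro.from_quat(o["tool_rot"]).as_matrix().round(3))
E
python3 fit.py
```

```text
rack [ 0.59642283  0.19187355 -1.23324999] [-1.  -0.7 -0.1 -0.6  0.3  0.  -0.4  0.3 -0.1 -0.5 -0.2 -1.6  1.1 -1.3
 -0.2  0.1]
scope [ 0.66629947 -0.33226962 -0.88925756  0.58421255] 24.64115616136132 [-2.4 -0.6 -0.7 -1.6  1.2  2.1 -0.3  1.  -1.8  1.5  6.  -5.2 -0.2 -2.3
  1.2 -0.7 -0.1  0.5 -5.9 -1.4]
scope [ 0.6662996  -0.33226959 -0.88925074  0.58421871] 24.641156167254316 [-2.4 -0.6 -0.7 -1.6  1.2  2.1 -0.3  1.  -1.8  1.5  6.  -5.2 -0.2 -2.3
  1.2 -0.7 -0.1  0.5 -5.9 -1.4]
focus [ 0.56119853 -0.20271047  0.16969043] toolx [ 0.34747187 -0.42833202 -0.83414326]
[[-0.     0.419 -0.908]
 [ 0.001 -0.908 -0.419]
 [-1.    -0.001 -0.   ]]
```

Rack fit is good. The scope is rougher (pillar residual 6 px). Rows can't tilt the tool directly, so I'll see how the arm behaves at its reach limit, in free air with the hand empty.

Request:
{"api": "carry_out", "payload": {
  "commands": [
    [[1, -40, 0, 0, 0], [1, -40, 0, 0, 0], [1, -20, 35, 0, 0], [1, 0, 40, 0, 0], [1, 0, 40, 0, 0], [1, 0, 40, 0, 0], [1, 0, 40, 0, 0], [1, 0, 40, 0, 0]]
  ]
}}

```text
time: 0.87
position: [0.3596, -0.7756, 0.3233]
tool_rot: [-0.69, -0.157, 0.691, -0.146]
ft_force: [0.6, -2.0, 0.8]
grip_width: 0.087
```

Request:
{"api": "carry_out", "payload": {
  "commands": [
    [[1, 0, 40, 0, 0], [1, 0, 40, 0, 0], [1, 0, 40, 0, 0]]
  ]
}}

```text
time: 1.12
position: [0.3862, -0.8325, 0.2905]
tool_rot: [0.693, 0.15, -0.689, 0.153]
ft_force: [0.2, 2.1, -3.3]
grip_width: 0.0868
```

Run:
```python
from h import *
o=robot.get_obs();print(o["time"],o["q"].round(3),o["position"].round(3),Ro.from_quat(o["tool_rot"]).as_matrix().round(3))
```

```text
1.1167 [-1.26   1.022  0.228  0.006  1.887 -0.118] [ 0.386 -0.832  0.291] [[ 0.007  0.418 -0.908]
 [-0.002 -0.908 -0.418]
 [-1.     0.005 -0.005]]
```

Request:
{"api": "carry_out", "payload": {
  "commands": [
    [[1, -40, 0, 0, 0], [1, -40, 0, 0, 0], [1, -40, 0, 0, 0], [1, -40, 0, 0, 0]]
  ]
}}

```text
time: 1.45
position: [0.3657, -0.7898, 0.3906]
tool_rot: [0.694, 0.158, -0.687, 0.144]
ft_force: [-0.2, -0.0, 0.2]
grip_width: 0.0872
```

Run:
```python
from h import *
o=robot.get_obs();print(o["time"],o["q"].round(3),o["position"].round(3),Ro.from_quat(o["tool_rot"]).as_matrix().round(3))
```

```text
1.45 [-1.269  0.913  0.221  0.012  2.027 -0.124] [ 0.366 -0.79   0.391] [[ 0.005  0.418 -0.909]
 [ 0.021 -0.908 -0.418]
 [-1.    -0.017 -0.013]]
```

Request:
{"api": "carry_out", "payload": {
  "commands": [
    [[1, -18, 36, 0, 0], [1, -18, 36, 0, 0], [1, -18, 36, 0, 0], [1, -18, 36, 0, 0], [1, -18, 36, 0, 0], [1, -18, 36, 0, 0], [1, -18, 36, 0, 0], [1, -18, 36, 0, 0]]
  ]
}}

```text
time: 2.12
position: [0.3827, -0.8304, 0.437]
tool_rot: [0.707, 0.084, -0.668, 0.216]
ft_force: [0.5, 0.1, 0.0]
grip_width: 0.087
```

Run:
```python
from h import *
o=robot.get_obs();print(o["time"],o["q"].round(3),o["position"].round(3),Ro.from_quat(o["tool_rot"]).as_matrix().round(3))
```

```text
2.1167 [-1.274  0.867  0.219  0.042  1.864 -0.117] [ 0.383 -0.83   0.437] [[ 0.094  0.407 -0.908]
 [-0.171 -0.892 -0.418]
 [-0.981  0.194 -0.014]]
```

Pushing along the limit's normal tilts the tool outward by about 0.027 rad per row, and free moves keep that tilt, so the lean is achievable. While tilted, I'll look at the scope closely with the wrist camera.

```bash
cat > go.py <<'E'
from h import *
def go(t):
    o=robot.get_obs();A=Ro.from_quat(o["tool_rot"]).as_matrix()
    d=1000*A.T@(np.array(t)-o["position"]);return d.round(1),np.linalg.norm(d)/41.7
def tool():
    o=robot.get_obs();return Ro.from_quat(o["tool_rot"]).as_matrix(),o["position"]
E
python3 - <<'E'
from go import *
A,p=tool();m=robot.camera_model("wrist")
C=-m["R"].T@m["t"];print("cam in tool",A.T@(C-p),"R tool->cam\n",(m["R"]@A).round(3),m["fx"],m["k1"])
off=C-p
# choose TCP so the head (about .62,-.28,.26) is seen at .38 m
z=m["R"][2]; t=np.array([.63,-.29,.26])-z*.40-off;print(t,go(t))
t2=np.array([.40,-.06,.5]);print(proj(dict(m,t=-m["R"]@(t2+off)),[[.666,-.332,.28],[.61,-.26,.22]]),go(t2))
E
```

```text
cam in tool [-1.62287950e-01 -2.48638602e-05 -7.78595296e-02] R tool->cam
 [[-0.001  1.     0.   ]
 [-0.286 -0.     0.958]
 [ 0.958  0.001  0.286]] 345.1827689614711 0.010181236644401686
[ 0.64244176 -0.23680514  0.47723043] (array([-116.3, -416.2, -484.5]), np.float64(15.568751619497972))
[[507.25626437  44.49086816]
 [407.16412312  66.00473768]] (array([-191.6, -668.3, -338.4]), np.float64(18.54169060788412))
```

Run:
```python
from go import *
A,p=tool();m=robot.camera_model("wrist")
Rc=m["R"]@A; B=A@Ro.from_euler("x",-77,degrees=True).as_matrix()
off=np.array([-.1623,0,-.0779]); R=Rc@B.T; print("z tool",B[:,2],"cam look",R[2])
for d in(.33,.40):
  t=np.array([.625,-.28,.26])-R[2]*d-B@off; C=t+B@off;print(t,C,A.T@(t-p)*1000)
  print(proj(dict(m,R=R,t=-R@C),[[.666,-.332,.28],[.61,-.26,.22]]))
```

```text
z tool [ 0.19243161 -0.96352764  0.18596927] cam look [ 0.14557653 -0.43906417 -0.8865834 ]
[ 0.60717425 -0.23785316  0.40786459] [ 0.57695975 -0.13510883  0.55257252] [ -51.41684496 -443.07582624 -451.03739802]
[[281.48730895 251.16386626]
 [238.09015331 152.10233225]]
[ 0.59698389 -0.20711867  0.46992543] [ 0.56676939 -0.10437433  0.61463336] [-118.48900079 -462.60554871 -455.50011606]
[[276.22665552 240.62370683]
 [240.15571614 158.23848862]]
```

Request:
{"api": "carry_out", "payload": {
  "commands": [
    [[1, -7.4, -29, -28.5, 0], [1, -7.4, -29, -28.5, 0], [1, -7.4, -29, -28.5, 0], [1, -7.4, -29, -28.5, 0], [1, -7.4, -29, -28.5, 0], [1, -7.4, -29, -28.5, 0], [1, -7.4, -29, -28.5, 0], [1, -7.4, -29, -28.5, 0]]
  ]
}}

```text
time: 2.78
position: [0.4871, -0.5265, 0.442]
tool_rot: [0.708, 0.074, -0.669, 0.214]
ft_force: [0.8, -0.3, -0.1]
grip_width: 0.0869
```

Request:
{"api": "carry_out", "payload": {
  "commands": [
    [[1, -7.4, -29, -28.5, 0], [1, -7.4, -29, -28.5, 0], [1, -7.4, -29, -28.5, 0], [1, -7.4, -29, -28.5, 0], [1, -7.4, -29, -28.5, 0], [1, -7.4, -29, -28.5, 0], [1, -7.4, -29, -28.5, 0], [1, -7.4, -29, -28.5, 0]]
  ]
}}

```text
time: 3.45
position: [0.5994, -0.2131, 0.4625]
tool_rot: [0.713, 0.068, -0.663, 0.218]
ft_force: [0.6, -0.1, 0.7]
grip_width: 0.0874
```

Request:
{"api": "carry_out", "payload": {
  "commands": [
    [[1, 0, 0, 0, -7], [1, 0, 0, 0, -7], [1, 0, 0, 0, -7], [1, 0, 0, 0, -7], [1, 0, 0, 0, -7], [1, 0, 0, 0, -7], [1, 0, 0, 0, -7], [1, 0, 0, 0, -7]]
  ]
}}

```text
time: 4.12
position: [0.6056, -0.1989, 0.4704]
tool_rot: [-0.526, -0.373, 0.542, -0.539]
ft_force: [-0.6, 0.4, 0.2]
grip_width: 0.0868
```

Request:
{"api": "carry_out", "payload": {
  "commands": [
    [[1, 0, 0, 0, -7], [1, 0, 0, 0, -7], [1, 0, 0, 0, -7], [1, 0, 0, 0, 0]]
  ]
}}

```text
time: 4.45
position: [0.6065, -0.1989, 0.4735]
tool_rot: [0.416, 0.465, -0.461, 0.631]
ft_force: [-1.0, 0.2, 1.3]
grip_width: 0.0869
```

Run:
```python
from go import *
print(tool(),robot.get_obs()["q"],robot.get_obs()["time"])
m=robot.camera_model("wrist");im=robot.camera("wrist")
np.savez("w1.npz",im=im,**m)
cv2.imwrite("pics/w1.png",cv2.resize(im[:,:,::-1],(800,600),interpolation=cv2.INTER_CUBIC))
```

```text
(array([[ 0.14298863,  0.96857114,  0.20352936],
       [-0.19430504,  0.22911245, -0.95380975],
       [-0.9704637 ,  0.09683717,  0.22095873]]), array([ 0.60650751, -0.19892791,  0.47352708])) [-0.43569238  0.28778393  1.16714648 -0.11663066  1.4726154  -0.65809777] 4.45
```

View pics/w1.png

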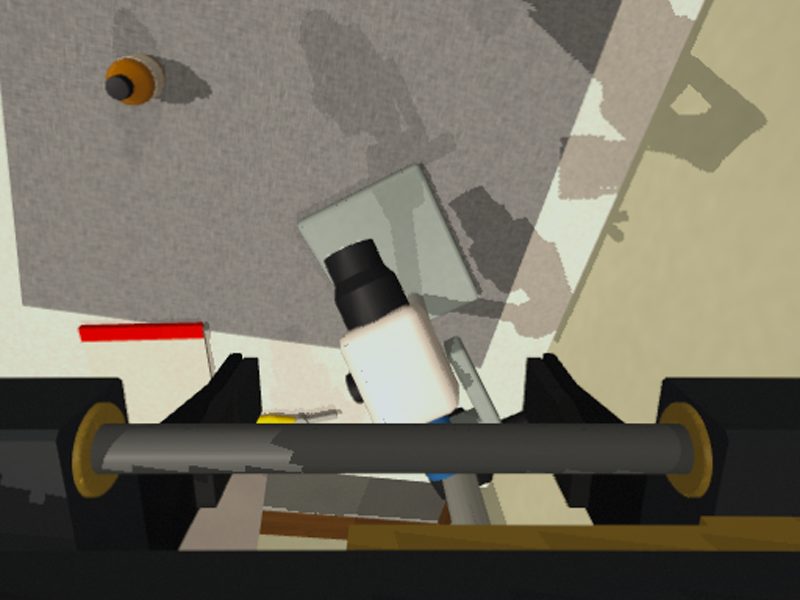

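The wrist view shows the scope from above: base front corners at (300,222) and (420,165), lens barrel end about (325,257)–(373,238), housing front corners (341,345) and (411,307). The bottle is at (130,82). I'll enlarge it.

Run:
```python
from h import *
im=np.load("w1.npz")["im"][:,:,::-1]
S=cv2.imread("pics/scene0.png");T=cv2.imread("pics/top0.png")
S=robot.camera("scene")[:,:,::-1];T=robot.camera("top")[:,:,::-1]
c=lambda I,x,y,w,h,s:cv2.resize(np.ascontiguousarray(I[y:y+h,x:x+w]),(w*s,h*s),interpolation=cv2.INTER_CUBIC)
cv2.imwrite("pics/comp2.png",np.hstack([c(im,180,95,133,150,4),np.vstack([c(S,146,90,66,75,4),c(T,334,142,66,75,4)])]))
```

```text
(no output)
```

View pics/comp2.png

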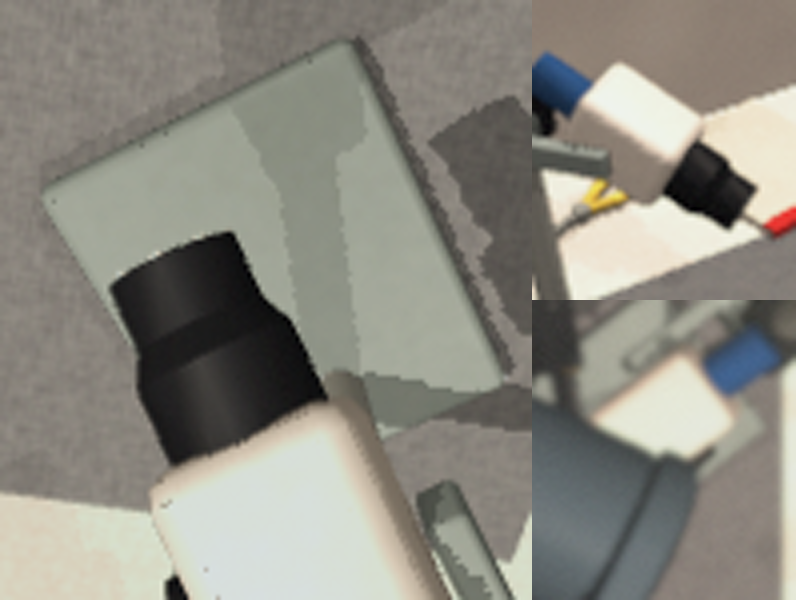

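```bash
cat > fit2.py <<'E'
from h import *
w=dict(np.load("w1.npz"));T=robot.camera_model("top");S=robot.camera_model("scene")
P=lambda a,x0,y0,x,y:(np.array(a)-[x0,y0]+.5)/4-.5+[x,y]
def rim(m,p,a=-.1,r=.021):
    R,o=headT(p);c=R@[a,0,0]+o;C=-m["R"].T@m["t"];n=np.cross(R[:,0],c-C);n*=r/np.linalg.norm(n)
    return np.array([c+n,c-n])
def pr(m,p,obs):
    q=proj(m,rim(m,p));e=[q-obs,q[::-1]-obs];return min(e,key=lambda v:(v**2).sum())
def g(p):
    Rz=Ro.from_euler("z",p[2]).as_matrix()
    base=np.array([[-.04,-.08,.018],[-.04,.08,.018],[.16,.08,.018]])@Rz.T+[p[0],p[1],0]
    R,o=headT(p);H=lambda X:np.array(X)@R.T+o
    return np.r_[proj(w,base)-P([[41,187],[355,37],[509,376]],0,0,180,95),
      pr(w,p,P([[110,287],[235,233]],0,0,180,95)),
      pr(S,p,P([[757,187],[730,228]],532,0,146,90)),
      pr(T,p,P([[485,240],[525,285]],400,0,315,125)),
      .5*(proj(S,H([[.0425,-.033,.031],[-.0425,-.033,.031]]))-P([[620,61],[703,121]],532,0,146,90))].ravel()
if __name__=="__main__":
    r=least_squares(g,[.66,-.33,-.89,.5],loss="soft_l1");p=r.x
    print(p,r.cost,np.round(g(p).reshape(-1,2),1).tolist(),np.sqrt(np.diag(np.linalg.inv(r.jac.T@r.jac))))
    R,o=headT(p);print("lens",R@[-.1,0,0]+o,"focus",R@[-.2,0,0]+o,"-z",-R[:,2])
    np.save("scope.npy",p)
E
python3 fit2.py
```

```text
[ 0.65991885 -0.323999   -0.84493921  0.7343296 ] 28.606856001905257 [[1.3, 8.5], [-0.2, 3.1], [5.2, 2.5], [-0.5, -0.8], [-1.4, -1.0], [0.6, 3.8], [-1.3, 3.7], [0.4, -0.1], [-0.8, -0.1], [2.0, -0.9], [2.4, 1.0]] [0.00219003 0.00231583 0.03118744 0.05035194]
lens [ 0.61064802 -0.26848158  0.21299103] focus [ 0.56137719 -0.21296417  0.14598206] -z [ 0.44478995 -0.50118069 -0.74228015]
```

Run:
```python
from fit2 import *
def sub(idx,x0,n=4):
    f=lambda p:g(np.r_[p,[.45]][:4]).reshape(-1,2)[idx].ravel()
    r=least_squares(f,x0[:n]);print(idx,r.x.round(4),np.round(f(r.x),1))
x0=[.66,-.33,-.89,.45]
sub([0,1,2],x0,3);sub([3,4,5,6,7,8,9,10],x0);sub([5,6,7,8,9,10],x0);sub([3,4,7,8],x0)
# table check: bottle top seen in wrist / top / scene
print(w["t"],robot.camera_model("wrist")["t"])
def tri(a):
    f=lambda X:np.r_[[ (proj(m,X)[0]-q) for m,q in a]].ravel()
    r=least_squares(f,[.5,-.1,.08]);return r.x,f(r.x).round(1)
k=512/800
print("bottle cap",tri([(T,np.array([487,404])*k),(S,np.array([411,257])*k),(w,np.array([118,86])*k)]))
```

```text
[0, 1, 2] [ 0.6544 -0.3141 -0.9015] [-1.2  0.4  0.5 -1.3  0.9  1.5]
[3, 4, 5, 6, 7, 8, 9, 10] [ 0.6652 -0.329  -0.8735  0.5422] [-0.1  1.1 -0.2 -0.2  0.4 -0.1 -0.2  1.  -0.3 -0.5 -1.5 -0.3 -0.4 -0.8
  1.2 -0.3]
[5, 6, 7, 8, 9, 10] [ 0.6676 -0.3276 -0.8094  0.558 ] [ 0.2 -0.4 -0.2  0.8  0.3  0.2 -0.3 -0.1 -0.9 -0.5  0.8 -0.3]
[3, 4, 7, 8] [ 0.6617 -0.3267 -0.8635  0.6847] [ 0.1  0.1 -0.6 -0.1  0.5 -0.5 -0.8 -0.4]
[-0.58700878 -0.46735662  0.3783433 ] [-0.58880045 -0.46437433  0.37958765]
bottle cap (array([ 0.39630296, -0.20915972,  0.07981792]), array([ 1.5,  0.1,  0.6, -0.4,  0.4, -0.6]))
```

The base and pillar agree with each other. They sit about 18 mm from the head origin along the scope axis, and nothing says the two origins coincide. I'll refit with that offset free.

```bash
cat > fit3.py <<'E'
from fit2 import *
tr=lambda a:P(a,400,0,315,125)
def G(v):
    p=v[:4];Rz=Ro.from_euler("z",p[2]).as_matrix()
    base=np.array([[-.04,-.08,.018],[-.04,.08,.018],[.16,.08,.018],[.12,0,.378]])+[v[4],v[5],0]
    base=base@Rz.T+[p[0],p[1],0]
    R,o=headT(p);H=lambda X:np.array(X)@R.T+o
    tb=proj(T,H([[-.0425,.033,.031],[.0425,.033,.031],[.0425,-.033,.031],[-.0425,-.033,.031]]))-tr([[538,188],[628,120],[681,182],[588,256]])
    return np.r_[g(p).reshape(-1,2)[3:],proj(w,base[:3])-P([[41,187],[355,37],[509,376]],0,0,180,95),
      proj(T,base[3:])-tr([[773,68]]),proj(S,base[3:])-P([[437,341]],400,300,125,80),.5*tb].ravel()
if __name__=="__main__":
    for z in (.28,):
        r=least_squares(G,[.66,-.33,-.89,.5,0,0],loss="soft_l1");p=r.x
        print(p.round(4),r.cost,np.round(G(p).reshape(-1,2),1).tolist(),np.sqrt(np.diag(np.linalg.inv(r.jac.T@r.jac))).round(4))
    R,o=headT(p);print("lens",R@[-.1,0,0]+o,"focus",R@[-.2,0,0]+o,"-z",-R[:,2]);np.save("scope.npy",p)
    # overlay
    H=lambda X:np.array(X)@R.T+o
    a=np.linspace(0,2*np.pi,40);out=[]
    B=np.array([[x,y,z] for z in(-.031,.031) for x,y in((-.0425,-.033),(.0425,-.033),(.0425,.033),(-.0425,.033),(-.0425,-.033))])
    Rz=Ro.from_euler("z",p[2]).as_matrix()
    base=(np.array([[-.04,-.08,.018],[-.04,.08,.018],[.16,.08,.018],[.16,-.08,.018],[-.04,-.08,.018]])+[p[4],p[5],0])@Rz.T+[p[0],p[1],0]
    L=[H(B),base,H(np.c_[0*a-.1,.021*np.cos(a),.021*np.sin(a)]),H([[-.2,0,0],[0,0,0]])]
    import sys
    def dr(I,m,x,y,ww,hh,s):
        I=cv2.resize(np.ascontiguousarray(I[y:y+hh,x:x+ww,::-1]),(ww*s,hh*s),interpolation=cv2.INTER_CUBIC)
        for l in L: cv2.polylines(I,[np.int32(((proj(m,l)-[x,y]+.5)*s)*8)],False,(0,0,255),1,cv2.LINE_AA,3)
        return I
    S0=cv2.resize(cv2.imread("pics/scene0.png"),(512,384),interpolation=cv2.INTER_AREA)[:,:,::-1]
    T0=cv2.resize(cv2.imread("pics/top0.png"),(512,384),interpolation=cv2.INTER_AREA)[:,:,::-1]
    cv2.imwrite("pics/ov.png",np.hstack([dr(w["im"],w,180,95,133,150,4),np.vstack([dr(S0,S,146,90,66,75,4),dr(T0,T,334,142,66,75,4)])]))
E
python3 fit3.py
```

```text
[ 0.6639 -0.3305 -0.9023  0.5245 -0.0186  0.0024] 8.108090858324884 [[-0.2, 0.8], [0.1, 0.2], [0.5, -0.4], [-0.2, 0.7], [-0.2, -0.7], [-1.7, -0.3], [-0.2, -0.9], [1.3, -0.5], [-1.3, 0.6], [0.4, -1.1], [0.8, 1.7], [-0.3, -0.4], [0.5, -0.4], [-1.4, -0.1], [-0.2, -0.7], [0.6, 1.3], [-0.4, 0.8]] [0.0012 0.0011 0.0111 0.0321 0.0018 0.0018]
lens [ 0.61020992 -0.26260995  0.22992465] focus [ 0.55655684 -0.19468494  0.1798493 ] -z [ 0.31038906 -0.39295382 -0.86558993]
```

View pics/ov.png

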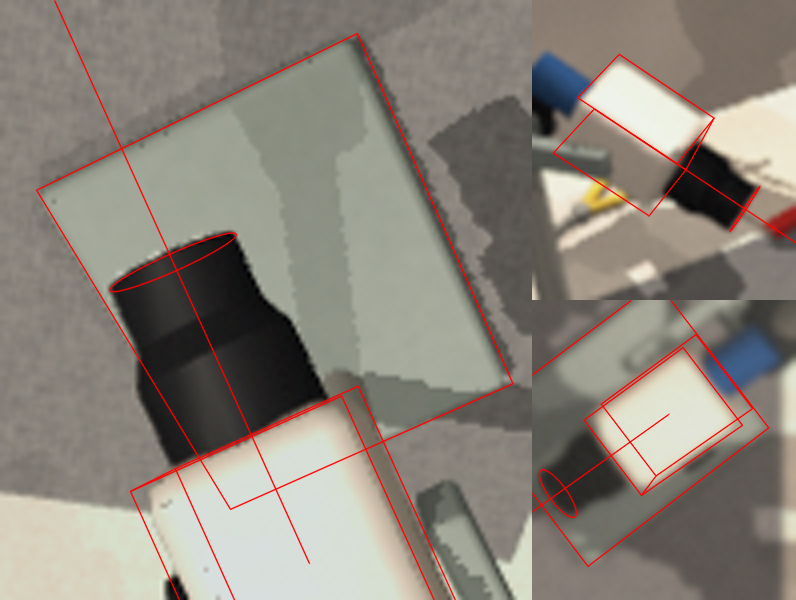

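The overlay matches well: lens rim, base and housing are all on their edges. Tilt is about 0.52 and yaw about -0.90. Next I'll move to the inner limit at the tilt's azimuth and push inward to bring the tool back to vertical.

Run:
```python
from go import *
d,n=go([.29,-.39,.40]);print(d,n,d/9)
```

```text
[  63.2 -356.8  103.5] 9.036381894393879 [  7.02222222 -39.64444444  11.5       ]
```

Request:
{"api": "carry_out", "payload": {
  "commands": [
    [[1, 7, -39.4, 11.5, 0], [1, 7, -39.4, 11.5, 0], [1, 7, -39.4, 11.5, 0], [1, 7, -39.4, 11.5, 0], [1, 7, -39.4, 11.5, 0], [1, 7, -39.4, 11.5, 0], [1, 7, -39.4, 11.5, 0], [1, 7, -39.4, 11.5, 0]]
  ]
}}

```text
time: 5.27
position: [0.3306, -0.3663, 0.4071]
tool_rot: [0.421, 0.458, -0.46, 0.634]
ft_force: [0.8, -1.2, -1.1]
grip_width: 0.0875
```

Request:
{"api": "carry_out", "payload": {
  "commands": [
    [[1, 0, 0, 0, 7], [1, 0, 0, 0, 7], [1, 0, 0, 0, 7], [1, 0, 0, 0, 7], [1, 0, 0, 0, 7], [1, 0, 0, 0, 7], [1, 0, 0, 0, 7], [1, 0, 0, 0, 7]]
  ]
}}

```text
time: 5.93
position: [0.3188, -0.3731, 0.4063]
tool_rot: [0.671, 0.178, -0.627, 0.353]
ft_force: [0.1, -0.3, 0.2]
grip_width: 0.0869
```

Request:
{"api": "carry_out", "payload": {
  "commands": [
    [[1, 15, -38, 0, 7], [1, 15, -38, 0, 7], [1, 15, -38, 0, 0], [1, 15, -38, 0, 0]]
  ]
}}

```text
time: 6.27
position: [0.2461, -0.2758, 0.3135]
tool_rot: [0.711, 0.086, -0.642, 0.272]
ft_force: [0.4, -0.6, 0.3]
grip_width: 0.0872
```

```bash
cat > st.py <<'E'
from go import *
A,p=tool();o=robot.get_obs();az=lambda v:round(np.degrees(np.arctan2(v[1],v[0])),1)
print(o["time"],o["q"].round(3),p.round(4),"az",az(p),"r",round(np.hypot(*p[:2]),3),"f",o["ft_force"].round(1),"w",o["grip_width"])
print("toolx",A[:,0].round(3),"az",az(A[:,0]),"tilt",round(np.arccos(-A[2,0]),3),"yaz",az(A[:,1]),"zaz",az(A[:,2]))
E
python3 st.py
```

```text
6.2667 [-1.207 -0.098  2.053  0.086  0.915 -0.197] [ 0.2461 -0.2758  0.3135] az -48.3 r 0.37 f [ 0.4 -0.6  0.3] w 0.08718489458123724
toolx [ 0.16  -0.227 -0.961] az -54.9 tilt 0.282 yaz -60.6 zaz -150.1
```

Request:
{"api": "carry_out", "payload": {
  "commands": [
    [[1, 0, -40, 0, 0], [1, 0, -40, 0, 0], [1, 0, -40, 0, 0], [1, 0, -40, 0, 0], [1, 0, -40, 0, 0], [1, 0, -40, 0, 0]]
  ]
}}

```text
time: 6.77
position: [0.1509, -0.0973, 0.255]
tool_rot: [0.709, 0.092, -0.647, 0.264]
ft_force: [-2.8, -0.8, 1.3]
grip_width: 0.0872
```

```bash
python3 st.py
```

```text
6.7667 [-1.768 -0.625  2.427  0.201  1.164 -0.773] [ 0.1509 -0.0973  0.255 ] az -32.8 r 0.179 f [-2.8 -0.8  1.3] w 0.0872203152848102
toolx [ 0.145 -0.212 -0.967] az -55.6 tilt 0.259 yaz -60.8 zaz -150.5
```

Run:
```python
from go import *
d,n=go([.26,-.37,.18]);print(d,n,d/8)
A,p=tool();print(A.T@[-.565,.825,0]*40)
```

```text
[146.  262.5  41.2] 7.270875213418296 [18.25   32.8125  5.15  ]
[-10.2497906  -38.51232099   3.39159619]
```

Request:
{"api": "carry_out", "payload": {
  "commands": [
    [[1, 15, 35, 5, 0], [1, 18, 35, 5, 0], [1, 18, 34, 5, 0], [1, 18, 34, 5, 0], [1, 18, 34, 5, 0], [1, 18, 34, 5, 0], [1, 18, 34, 5, 0], [1, 18, 20, 5, 0]]
  ]
}}

```text
time: 7.43
position: [0.1847, -0.3871, 0.2344]
tool_rot: [0.697, -0.021, -0.672, 0.251]
ft_force: [-0.5, -0.3, 0.9]
grip_width: 0.0867
```

Request:
{"api": "carry_out", "payload": {
  "commands": [
    [[1, -10, -38.5, 3.4, 0], [1, -10, -38.5, 3.4, 0], [1, -10, -38.5, 3.4, 0], [1, -10, -38.5, 3.4, 0]]
  ]
}}

```text
time: 7.77
position: [0.1258, -0.2668, 0.219]
tool_rot: [0.697, -0.022, -0.672, 0.249]
ft_force: [12.4, 71.6, -25.4]
grip_width: 0.087
```

```bash
python3 st.py
```

```text
7.7667 [-1.667 -0.085  2.444  0.314  0.437 -0.687] [ 0.1258 -0.2668  0.219 ] az -64.8 r 0.295 f [ 12.4  71.6 -25.4] w 0.08702230337585025
toolx [ 0.096 -0.364 -0.926] az -75.2 tilt 0.386 yaz -70.9 zaz -161.5
```

Request:
{"api": "carry_out", "payload": {
  "commands": [
    [[1, 0, 0, 0, 0]]
  ]
}}

```text
time: 7.85
position: [0.1248, -0.2681, 0.2212]
tool_rot: [0.697, -0.025, -0.672, 0.249]
ft_force: [-0.1, -0.4, 0.8]
grip_width: 0.0869
```

```bash
python3 st.py
python3 - <<'E'
from h import *
for n in("scene",): cv2.imwrite(f"pics/{n}1.png",cv2.resize(robot.camera(n)[0:300,150:512,::-1],(724,600),interpolation=cv2.INTER_CUBIC))
E
```

```text
7.85 [-1.671 -0.092  2.441  0.312  0.442 -0.683] [ 0.1248 -0.2681  0.2212] az -65.0 r 0.296 f [-0.1 -0.4  0.8] w 0.08687728740212712
toolx [ 0.095 -0.37  -0.924] az -75.7 tilt 0.392 yaz -71.1 zaz -161.7
```

View pics/scene1.png

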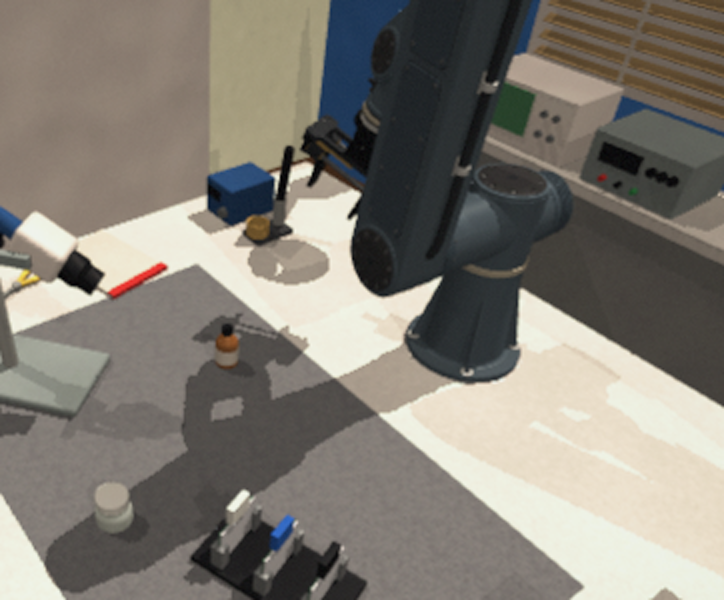

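The force spike was only inertia from stopping at the joint limit; it reads about 0 now and nothing is touched (the scene view shows free air around the gripper). I'll push more gently from here.

Request:
{"api": "carry_out", "payload": {
  "commands": [
    [[1, 0, -20, 0, 0], [1, 0, -25, 0, 0], [1, 0, -25, 0, 0], [1, 0, -25, 0, 0]]
  ]
}}

```text
time: 8.23
position: [0.1167, -0.2149, 0.2406]
tool_rot: [0.695, -0.015, -0.681, 0.231]
ft_force: [-0.8, 0.0, 0.5]
grip_width: 0.0871
```

```bash
python3 st.py
```

```text
8.2333 [-1.728 -0.292  2.441  0.201  0.675 -0.606] [ 0.1167 -0.2149  0.2406] az -61.5 r 0.245 f [-0.8  0.   0.5] w 0.0870833196845477
toolx [ 0.073 -0.335 -0.94 ] az -77.7 tilt 0.35 yaz -71.8 zaz -162.5
```

Request:
{"api": "carry_out", "payload": {
  "commands": [
    [[1, 20, -16, 0, 0], [1, 32, -24, 0, 0], [1, 32, -24, 0, 0], [1, 32, -24, 0, 0], [1, 32, -24, 0, 0], [1, 32, -24, 0, 0]]
  ]
}}

```text
time: 8.73
position: [0.1688, -0.2343, 0.1686]
tool_rot: [-0.681, -0.003, 0.705, -0.197]
ft_force: [-0.9, -0.4, 0.3]
grip_width: 0.0868
```

```bash
python3 st.py
```

```text
8.7333 [-1.248  0.149  2.44  -0.286  0.297  0.3  ] [ 0.1688 -0.2343  0.1686] az -54.2 r 0.289 f [-0.9 -0.4  0.3] w 0.08676963813749274
toolx [ 0.005 -0.275 -0.962] az -89.0 tilt 0.278 yaz -73.0 zaz -164.2
```

Run:
```python
from go import *
A,p=tool();print(A.T@np.array([.0,.9,-.43])*35)
```

```text
[  5.81586302 -33.03597896  -9.67224541]
```

Request:
{"api": "carry_out", "payload": {
  "commands": [
    [[1, 5, -20, -6, 0], [1, 6, -33, -9, 0], [1, 6, -33, -9, 0], [1, 6, -33, -9, 0]]
  ]
}}

```text
time: 9.07
position: [0.2156, -0.1566, 0.1506]
tool_rot: [-0.674, -0.009, 0.716, -0.182]
ft_force: [0.5, -0.0, -0.3]
grip_width: 0.0872
```

```bash
python3 st.py
```

```text
9.0667 [-0.832  0.228  2.439 -0.564  0.356  0.984] [ 0.2156 -0.1566  0.1506] az -36.0 r 0.266 f [ 0.5 -0.  -0.3] w 0.08724442857990548
toolx [-0.026 -0.248 -0.968] az -96.0 tilt 0.252 yaz -73.7 zaz -165.0
```

The inner limit is inefficient. The outer limit on the opposite side (azimuth about +84°) should remove the tilt robustly, and the rack is on that side anyway.

Run:
```python
from go import *
A,p=tool();a=np.array([.45,.15,.42]);b=np.array([.15,.70,.42])
for u,v in((p,a),(a,b)): d=1000*A.T@(v-u);n=np.linalg.norm(d)/41;print(d.round(),n,(d/n).round(1))
```

```text
[-343. -160. -280.] 11.478800127771082 [-29.9 -13.9 -24.4]
[-129. -595.  146.] 15.28044400748984 [ -8.4 -39.    9.6]
```

Request:
{"api": "carry_out", "payload": {
  "commands": [
    [[1, -30, -14, -24, 0], [1, -30, -14, -24, 0], [1, -30, -14, -24, 0], [1, -30, -14, -24, 0], [1, -30, -14, -24, 0], [1, -30, -14, -24, 0], [1, -30, -14, -24, 0], [1, -30, -14, -24, 0]]
  ]
}}

```text
time: 9.73
position: [0.3793, 0.0681, 0.3334]
tool_rot: [-0.669, -0.016, 0.722, -0.176]
ft_force: [0.2, -0.8, 0.6]
grip_width: 0.0872
```

Request:
{"api": "carry_out", "payload": {
  "commands": [
    [[1, -30, -14, -24, 0], [1, -30, -14, -24, 0], [1, -8, -39, 9, 0], [1, -8, -39, 9, 0], [1, -8, -39, 9, 0], [1, -8, -39, 9, 0], [1, -8, -39, 9, 0], [1, -8, -39, 9, 0]]
  ]
}}

```text
time: 10.4
position: [0.318, 0.3501, 0.3824]
tool_rot: [-0.679, -0.011, 0.713, -0.173]
ft_force: [0.7, -0.4, 0.0]
grip_width: 0.0872
```

Request:
{"api": "carry_out", "payload": {
  "commands": [
    [[1, -8, -39, 9, 0], [1, -8, -39, 9, 0], [1, -8, -39, 9, 0], [1, -8, -39, 9, 0], [1, -8, -39, 9, 0], [1, -8, -39, 9, 0], [1, -8, -39, 9, 0], [1, -8, -39, 9, 0]]
  ]
}}

```text
time: 11.07
position: [0.1623, 0.6449, 0.3715]
tool_rot: [-0.681, -0.007, 0.712, -0.173]
ft_force: [0.4, 0.7, -0.8]
grip_width: 0.0872
```

```bash
python3 st.py;python3 - <<'E'
from go import *
A,p=tool();n=A.T@np.array([.87*np.cos(1.45),.87*np.sin(1.45),.49]);print((n*38).round(1))
print((p-[0,0,0]).round(3))
E
```

```text
11.0667 [ 1.192  0.597  0.919 -0.079  1.852  2.492] [0.1623 0.6449 0.3715] az 75.9 r 0.665 f [ 0.4  0.7 -0.8] w 0.08723167566691557
toolx [-0.013 -0.237 -0.971] az -93.2 tilt 0.239 yaz -74.8 zaz -165.7
[-25.9 -25.6 -10.6]
[0.162 0.645 0.371]
```

Request:
{"api": "carry_out", "payload": {
  "commands": [
    [[1, -9.5, -37, -10, 0], [1, -9.5, -37, -10, 0], [1, -9.5, -37, -10, 0], [1, -12, -30, -9, 0], [1, -24, -28, -8, 0], [1, -24, -28, -8, 0], [1, -24, -28, -8, 0]]
  ]
}}

```text
time: 11.65
position: [0.1354, 0.8205, 0.3558]
tool_rot: [-0.685, -0.019, 0.709, -0.165]
ft_force: [0.7, -0.0, 0.1]
grip_width: 0.0868
```

```bash
python3 st.py
```

```text
11.65 [ 1.292  0.961  0.22  -0.061  2.163  2.571] [0.1354 0.8205 0.3558] az 80.6 r 0.832 f [ 0.7 -0.   0.1] w 0.08683266685452248
toolx [-0.007 -0.207 -0.978] az -91.9 tilt 0.209 yaz -74.6 zaz -165.3
```

Request:
{"api": "carry_out", "payload": {
  "commands": [
    [[1, -22, -31, -8, 0], [1, -22, -31, -8, 0], [1, -22, -31, -8, 0], [1, -22, -31, -8, 0], [1, -22, -31, -8, 0], [1, -20, -32, -8, 0]]
  ]
}}

```text
time: 12.15
position: [0.1062, 0.8576, 0.3863]
tool_rot: [0.705, 0.075, -0.697, 0.11]
ft_force: [0.8, -1.0, -0.1]
grip_width: 0.0873
```

```bash
python3 st.py
```

```text
12.15 [ 1.329  0.92   0.218 -0.033  2.046  2.624] [0.1062 0.8576 0.3863] az 82.9 r 0.864 f [ 0.8 -1.  -0.1] w 0.0872855077673082
toolx [ 0.018 -0.048 -0.999] az -69.1 tilt 0.052 yaz -75.0 zaz -165.0
```

Request:
{"api": "carry_out", "payload": {
  "commands": [
    [[1, -18, -35, 3, 0], [1, -16, -32, 3, 0]]
  ]
}}

```text
time: 12.32
position: [0.0787, 0.871, 0.397]
tool_rot: [0.71, 0.091, -0.692, 0.091]
ft_force: [-1.2, 0.0, 0.4]
grip_width: 0.0875
```

```bash
python3 st.py
python3 - <<'E'
from go import *
A,p=tool();a=np.array([.596,.192,.30]);d=1000*A.T@(a-p);n=np.linalg.norm(d)/41;print(d.round(),n,(d/n).round(1))
E
```

```text
12.3167 [ 1.362  0.907  0.219 -0.026  2.008  2.663] [0.0787 0.871  0.397 ] az 84.8 r 0.875 f [-1.2  0.   0.4] w 0.08754793944863555
toolx [ 0.025  0.003 -1.   ] az 8.0 tilt 0.025 yaz -75.2 zaz -165.2
[ 107.  788. -324.] 20.952486694638896 [  5.1  37.6 -15.5]
```

Request:
{"api": "carry_out", "payload": {
  "commands": [
    [[1, 5, 37.5, -15.5, 0], [1, 5, 37.5, -15.5, 0], [1, 5, 37.5, -15.5, 0], [1, 5, 37.5, -15.5, 0], [1, 5, 37.5, -15.5, 0], [1, 5, 37.5, -15.5, 0], [1, 5, 37.5, -15.5, 0], [1, 5, 37.5, -15.5, 0]]
  ]
}}

```text
time: 12.98
position: [0.2594, 0.6236, 0.3549]
tool_rot: [0.71, 0.11, -0.69, 0.092]
ft_force: [0.9, 0.1, 1.0]
grip_width: 0.0871
```

Request:
{"api": "carry_out", "payload": {
  "commands": [
    [[1, 5, 37.5, -15.5, 0], [1, 5, 37.5, -15.5, 0], [1, 5, 37.5, -15.5, 0], [1, 5, 37.5, -15.5, 0], [1, 5, 37.5, -15.5, 0], [1, 5, 37.5, -15.5, 0], [1, 5, 37.5, -15.5, 0], [1, 5, 37.5, -15.5, 0]]
  ]
}}

```text
time: 13.65
position: [0.4659, 0.3668, 0.3171]
tool_rot: [0.714, 0.118, -0.684, 0.09]
ft_force: [0.7, 1.0, -0.3]
grip_width: 0.0866
```

Request:
{"api": "carry_out", "payload": {
  "commands": [
    [[1, 5, 37.5, -15.5, 0], [1, 5, 37.5, -15.5, 0], [1, 5, 37.5, -15.5, -2], [1, 5, 37.5, -15.5, -2.5]]
  ]
}}

```text
time: 13.98
position: [0.5735, 0.2409, 0.2981]
tool_rot: [0.713, 0.148, -0.675, 0.118]
ft_force: [0.1, 0.7, -0.7]
grip_width: 0.0872
```

```bash
python3 st.py
python3 - <<'E'
from go import *
print(go([.596,.192,.30]))
A,p=tool();m=robot.camera_model("wrist");im=robot.camera("wrist");np.savez("w2.npz",im=im,**m)
cv2.imwrite("pics/w2.png",cv2.resize(im[:,:,::-1],(800,600),interpolation=cv2.INTER_CUBIC))
E
```

```text
13.9833 [0.198 0.424 1.397 0.043 1.267 1.378] [0.5735 0.2409 0.2981] az 22.8 r 0.622 f [ 0.1  0.7 -0.7] w 0.08722994630403716
toolx [ 0.045  0.051 -0.998] az 48.5 tilt 0.068 yaz -68.3 zaz -158.4
(array([-3.4, 53.7, -3. ]), np.float64(1.2926840884959159))
```

View pics/w2.png

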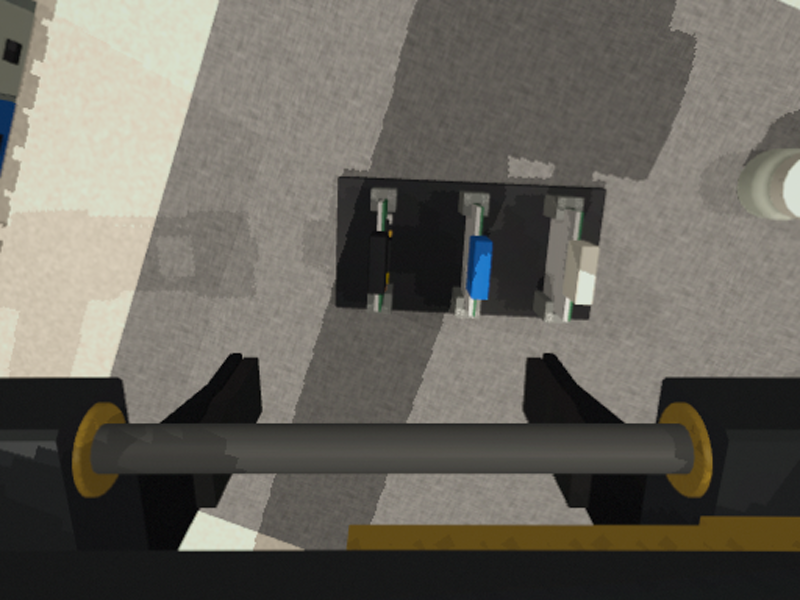

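The wrist view shows the rack base corners at about (338,177), (605,188), (590,320), (335,307) and the blue handle at (481,268), with green to its right. I'll refit the rack.

```bash
cat > fitr.py <<'E'
from go import *
w=dict(np.load("w2.npz"));T=robot.camera_model("top")
f=lambda p:np.r_[proj(w,rackX(p,[[-.11,.056,.012],[.11,.056,.012],[.11,-.056,.012],[-.11,-.056,.012],[0,0,.109]]))-(np.array([[338,177],[605,188],[590,320],[335,307],[482,268]])+.5)*.64+.5].ravel()
r=least_squares(f,[.6,.19,-1.23],loss="soft_l1");print("rack",r.x,np.degrees(r.x[2]),np.round(f(r.x),1))
np.save("rack.npy",r.x)
A,p=tool();print("to z=.20",go([*r.x[:2],.2]),"A y",A[:,1],"x.cardx",A[:,0]@[np.cos(r.x[2]),np.sin(r.x[2]),0])
E
python3 fitr.py;python3 st.py
```

```text
rack [ 0.59623029  0.19153535 -1.23357837] -70.67883401711472 [-0.4 -0.9  1.4 -0.5 -0.2 -0.1 -0.   0.4 -0.2  1.5]
to z=.20 (array([95.6, 48.1,  6.4]), np.float64(2.5714141825333248)) A y [ 0.36635768 -0.93017858 -0.02344916] x.cardx -0.025787748766206445
14.0333 [0.188 0.428 1.392 0.036 1.263 1.375] [0.5797 0.2343 0.2969] az 22.0 r 0.625 f [ 4.  -2.8  0. ] w 0.08721759870404337
toolx [ 0.05   0.045 -0.998] az 41.8 tilt 0.068 yaz -68.5 zaz -158.6
```

Request:
{"api": "carry_out", "payload": {
  "commands": [
    [[1, 20, 24, 3, 1], [1, 25, 24, 3, 1], [1, 25, 4, 2, 0], [1, 25, 0, 0, 0], [1, 10, 0, 0, 0]]
  ]
}}

```text
time: 14.45
position: [0.6056, 0.1862, 0.1943]
tool_rot: [0.725, 0.129, -0.668, 0.103]
ft_force: [-0.9, 0.4, 0.5]
grip_width: 0.0871
```

```bash
cat > gr.py <<'E'
import sys
from go import *
r=np.load("rack.npy");A,p=tool()
print(go([*r[:2],float(sys.argv[1])])[0],"y.z",A[2,1].round(4),"yaw err deg",np.degrees(np.arctan2(A[1,1],A[0,1])-r[2]).round(2))
E
python3 gr.py .079;python3 st.py
```

```text
[114.4  -5.5  16.9] y.z -0.0228 yaw err deg -0.36
14.45 [0.102 0.538 1.507 0.049 1.019 1.319] [0.6056 0.1862 0.1943] az 17.1 r 0.634 f [-0.9  0.4  0.5] w 0.08706948915984322
toolx [ 0.073  0.049 -0.996] az 33.9 tilt 0.088 yaz -71.0 zaz -161.1
```

Request:
{"api": "carry_out", "payload": {
  "commands": [
    [[1, 15, -4, 9, 0], [1, 25, -2, 6, 0], [1, 25, 0, 3, 0], [1, 20, 0, 1, 0]]
  ]
}}

```text
time: 14.78
position: [0.5957, 0.1949, 0.1109]
tool_rot: [0.73, 0.13, -0.663, 0.103]
ft_force: [0.7, 0.3, -1.7]
grip_width: 0.0868
```

```bash
python3 gr.py .079;python3 st.py
```

```text
[31.6  4.   3.8] y.z -0.0212 yaw err deg -0.29
14.7833 [0.117 0.636 1.603 0.058 0.81  1.319] [0.5957 0.1949 0.1109] az 18.1 r 0.627 f [ 0.7  0.3 -1.7] w 0.08676091198126099
toolx [ 0.087  0.052 -0.995] az 31.0 tilt 0.102 yaz -71.0 zaz -161.1
```

Request:
{"api": "carry_out", "payload": {
  "commands": [
    [[1, 12, 4, 4, 0], [1, 15, 1, 1, 0], [1, 5, 1, 1, 0]]
  ]
}}

```text
time: 15.03
position: [0.5935, 0.1935, 0.0764]
tool_rot: [0.73, 0.131, -0.663, 0.104]
ft_force: [0.8, -0.5, -0.3]
grip_width: 0.0873
```

```bash
python3 gr.py .079;python3 st.py
```

```text
[-2.4  2.7 -2.2] y.z -0.0224 yaw err deg -0.1
15.0333 [0.115 0.686 1.629 0.065 0.736 1.305] [0.5935 0.1935 0.0764] az 18.1 r 0.624 f [ 0.8 -0.5 -0.3] w 0.08726774201843496
toolx [ 0.087  0.054 -0.995] az 31.8 tilt 0.102 yaz -70.8 zaz -160.9
```

Request:
{"api": "carry_out", "payload": {
  "commands": [
    [[1, -1, 2.4, 0, 0], [0.5, 0, 0, 0, 0], [0.3, 0, 0, 0, 0], [0, 0, 0, 0, 0], [0, 0, 0, 0, 0], [0, 0, 0, 0, 0]]
  ],
  "force": 35
}}

```text
time: 15.53
position: [0.5969, 0.1943, 0.0823]
tool_rot: [0.733, 0.132, -0.659, 0.105]
ft_force: [0.2, 0.1, -0.0]
grip_width: 0.0617
```

```bash
python3 gr.py .079;python3 st.py
```

```text
[3.  2.5 1.9] y.z -0.0211 yaw err deg 0.05
15.5333 [0.115 0.678 1.623 0.066 0.74  1.302] [0.5969 0.1943 0.0823] az 18.0 r 0.628 f [ 0.2  0.1 -0. ] w 0.06171032290731711
toolx [ 0.095  0.056 -0.994] az 30.3 tilt 0.111 yaz -70.6 zaz -160.8
```

Request:
{"api": "carry_out", "payload": {
  "commands": [
    [[0, 1.5, 1.5, 0.5, 0], [0, 1.5, 1, 0.5, 0], [0, 1, 0, 0, 0], [0, 1, 0, 0, 0], [0, 1, 0, 0, 0], [0, 1, 0, 0, 0], [0, 0.7, 0, 0, 0]]
  ]
}}

```text
time: 16.12
position: [0.5986, 0.1915, 0.0752]
tool_rot: [0.734, 0.132, -0.658, 0.104]
ft_force: [-0.2, 1.1, -0.7]
grip_width: 0.015
```

Request:
{"api": "carry_out", "payload": {
  "commands": [
    [[0, 0.7, 0, 0, 0], [0, 0.7, 0, 0, 0], [0, 0.5, 0, 0, 0]]
  ]
}}

```text
time: 16.37
position: [0.5986, 0.1915, 0.0747]
tool_rot: [0.733, 0.132, -0.659, 0.104]
ft_force: [-1.0, -1.2, 3.0]
grip_width: 0.0116
```

```bash
python3 gr.py .079;python3 st.py
```

```text
[-4.5 -0.9  1.8] y.z -0.0206 yaw err deg 0.0
16.3667 [0.11  0.69  1.627 0.068 0.723 1.296] [0.5986 0.1915 0.0747] az 17.7 r 0.629 f [-1.  -1.2  3. ] w 0.011601017001822408
toolx [ 0.098  0.056 -0.994] az 29.8 tilt 0.113 yaz -70.7 zaz -160.8
```

Run:
```python
from go import *
r=np.load("rack.npy");A,p=tool();Rk=Ro.from_euler("z",r[2]).as_matrix()
np.savez("grip.npz",R=A.T@Rk,t=A.T@(np.array([r[0],r[1],.012])-p));print(A[2],A.T@Rk)
```

```text
[-0.99364356 -0.0206263  -0.11066631] [[-2.05041051e-02  1.10689014e-01 -9.93643560e-01]
 [ 9.99787254e-01  4.11489757e-05 -2.06262980e-02]
 [-2.24221717e-03 -9.93855090e-01 -1.10666309e-01]]
```

Request:
{"api": "carry_out", "payload": {
  "commands": [
    [[0, -12, -0.2, -1.3, 0], [0, -15, -0.3, -1.6, 0], [0, -20, -0.4, -2.2, 0], [0, -20, -0.4, -2.2, 0], [0, -25, -0.5, -2.8, 0], [0, -25, -0.5, -2.8, 0]]
  ]
}}

```text
time: 16.87
position: [0.5951, 0.191, 0.1879]
tool_rot: [0.729, 0.132, -0.664, 0.104]
ft_force: [0.9, -0.4, -1.8]
grip_width: 0.0116
```

```bash
python3 st.py
```

```text
16.8667 [0.11  0.531 1.546 0.055 0.976 1.317] [0.5951 0.191  0.1879] az 17.8 r 0.625 f [ 0.9 -0.4 -1.8] w 0.01156711186800335
toolx [ 0.084  0.055 -0.995] az 32.9 tilt 0.101 yaz -70.7 zaz -160.9
```

```bash
cat > tgt.py <<'E'
from go import *
G=np.load("grip.npz");s=np.load("scope.npy");Rh,oh=headT(s)
foc=Rh@[-.2,0,0]+oh
Rd=Rh@G["R"].T; can=np.array([.0065,0,.032]); pd=foc-Rd@(G["R"]@can+G["t"])
def rep():
    A,p=tool();Rc=A@G["R"];pc=A@(G["R"]@can+G["t"])+p
    e=Ro.from_matrix(Rd@A.T).as_rotvec()
    print("t",robot.get_obs()["time"],"Rd x",Rd[:,0].round(3),"now",A[:,0].round(3),"pd",pd.round(4))
    print("rot err world",e.round(3),"in tool",(A.T@e).round(3),"| can err world mm",((foc-pc)*1000).round(1),"tool",(A.T@(foc-pc)*1000).round(1))
    d=Rd[:,0]-A[:,0];print("dx",d.round(3),"az",np.degrees(np.arctan2(d[1],d[0])).round(1))
if __name__=="__main__":rep()
E
python3 tgt.py
python3 - <<'E'
from go import *
A,p=tool()
W=[p,[.45,-.12,.36],[.36,-.6,.36]]
for u,v in zip(W,W[1:]): d=1000*A.T@(np.array(v)-u);n=np.linalg.norm(d)/41;print(d.round(),n,(d/n).round(1))
E
```

```text
t 16.8667 Rd x [ 0.384 -0.308 -0.87 ] now [ 0.084  0.055 -0.995] pd [ 0.5457 -0.1773  0.2036]
rot err world [-0.459 -0.266  0.328] in tool [-0.379  0.092  0.486] | can err world mm [ -37.9 -379.5   22.7] tool [-46.5 345.1 157.2]
dx [ 0.3   -0.363  0.125] az -50.4
[-201.  242.  221.] 9.364497424487018 [-21.4  25.8  23.6]
[-34. 423. 241.] 11.911332143487591 [-2.8 35.5 20.2]
```

Run:
```python
from go import *
A,p=tool()
W=[p,[.42,-.15,.37],[.37,-.5,.38],[.55,-.74,.38]]
for u,v in zip(W,W[1:]): d=1000*A.T@(np.array(v)-u);n=np.linalg.norm(d)/41;print(d.round(),n,(d/n).round(1))
```

```text
[-215.  260.  258.] 10.351461889738836 [-20.7  25.1  24.9]
[-33. 314. 160.] 8.626702040891411 [-3.9 36.4 18.6]
[  2. 286. -91.] 7.317073170731708 [  0.3  39.1 -12.4]
```

Request:
{"api": "carry_out", "payload": {
  "commands": [
    [[0, -20, 20, 18, 0], [0, -20.7, 25, 25, 0], [0, -20.7, 25, 25, 0], [0, -20.7, 25, 25, 0], [0, -20.7, 25, 25, 0], [0, -20.7, 25, 25, 0], [0, -20.7, 25, 25, 0], [0, -20.7, 25, 25, 0]]
  ]
}}

```text
time: 17.53
position: [0.4629, -0.065, 0.3314]
tool_rot: [0.73, 0.138, -0.661, 0.108]
ft_force: [1.5, -0.8, -1.2]
grip_width: 0.0118
```

Request:
{"api": "carry_out", "payload": {
  "commands": [
    [[0, -20.7, 25, 25, 0], [0, -20.7, 25, 25, 0], [0, -15, 30, 22, 0], [0, -4, 36, 18.5, 0], [0, -4, 36, 18.5, 0], [0, -4, 36, 18.5, 0], [0, -4, 36, 18.5, 0], [0, -4, 36, 18.5, 0]]
  ]
}}

```text
time: 18.2
position: [0.3832, -0.3753, 0.3899]
tool_rot: [0.732, 0.136, -0.659, 0.11]
ft_force: [0.3, 0.1, -0.2]
grip_width: 0.0121
```

Request:
{"api": "carry_out", "payload": {
  "commands": [
    [[0, -4, 36, 18.5, 0], [0, -4, 36, 18.5, 0], [0, -4, 36, 18.5, 0], [0, -4, 36, 18.5, 0]]
  ]
}}

```text
time: 18.53
position: [0.3589, -0.5402, 0.393]
tool_rot: [0.732, 0.136, -0.659, 0.108]
ft_force: [-0.2, -0.5, 0.2]
grip_width: 0.0119
```

```bash
python3 st.py;python3 tgt.py
```

```text
18.5333 [-1.208  0.432  1.133  0.108  1.597  0.016] [ 0.3589 -0.5402  0.393 ] az -56.4 r 0.649 f [-0.2 -0.5  0.2] w 0.01192841560900561
toolx [ 0.094  0.057 -0.994] az 31.2 tilt 0.11 yaz -70.0 zaz -160.1
t 18.5333 Rd x [ 0.384 -0.308 -0.87 ] now [ 0.094  0.057 -0.994] pd [ 0.5457 -0.1773  0.2036]
rot err world [-0.459 -0.259  0.313] in tool [-0.369  0.08   0.483] | can err world mm [ 197.9  351.6 -182.4] tool [ 220.  -258.8 -284.2]
dx [ 0.29  -0.365  0.124] az -51.5
```

Request:
{"api": "carry_out", "payload": {
  "commands": [
    [[0, 0, 38, -12, 0], [0, 0, 38, -12, 0], [0, 0, 38, -12, 0], [0, 0, 38, -12, 0], [0, 0, 33, -10, 0], [0, -10, 28, -10, 0], [0, -17, 34, -13, 0], [0, -17, 34, -13, 0]]
  ]
}}

```text
time: 19.2
position: [0.4974, -0.7343, 0.3783]
tool_rot: [0.735, 0.126, -0.658, 0.104]
ft_force: [0.1, -0.9, 0.1]
grip_width: 0.0118
```

```bash
python3 st.py;python3 tgt.py
```

```text
19.2 [-1.141  0.929  0.221  0.125  1.99   0.154] [ 0.4974 -0.7343  0.3783] az -55.9 r 0.887 f [ 0.1 -0.9  0.1] w 0.01183030367898999
toolx [ 0.103  0.049 -0.993] az 25.4 tilt 0.115 yaz -71.2 zaz -161.3
t 19.2 Rd x [ 0.384 -0.308 -0.87 ] now [ 0.103  0.049 -0.993] pd [ 0.5457 -0.1773  0.2036]
rot err world [-0.458 -0.246  0.332] in tool [-0.389  0.081  0.471] | can err world mm [  59.3  545.9 -167.7] tool [ 199.6 -495.4 -210.7]
dx [ 0.281 -0.357  0.123] az -51.8
```

Request:
{"api": "carry_out", "payload": {
  "commands": [
    [[0, -16, 34, -15, 0], [0, -15, 34, -15, 0], [0, -14, 34, -15, 0], [0, -13, 35, -15, 0], [0, -12, 35, -15, 0], [0, -11, 35, -15, 0], [0, -10, 36, -15, 0], [0, -9, 36, -15, 0]]
  ]
}}

```text
time: 19.87
position: [0.5582, -0.7618, 0.4228]
tool_rot: [0.767, 0.046, -0.615, 0.176]
ft_force: [-0.5, 0.1, 0.2]
grip_width: 0.0119
```

```bash
python3 st.py;python3 tgt.py
```

```text
19.8667 [-1.104  0.891  0.218  0.151  1.787  0.199] [ 0.5582 -0.7618  0.4228] az -53.8 r 0.944 f [-0.5  0.1  0.2] w 0.011934609015371012
toolx [ 0.238 -0.146 -0.96 ] az -31.5 tilt 0.283 yaz -72.9 zaz -160.6
t 19.8667 Rd x [ 0.384 -0.308 -0.87 ] now [ 0.238 -0.146 -0.96 ] pd [ 0.5457 -0.1773  0.2036]
rot err world [-0.29  -0.072  0.341] in tool [-0.386  0.057  0.231] | can err world mm [  -5.4  579.3 -214.3] tool [ 119.8 -588.3 -145.2]
dx [ 0.146 -0.162  0.09 ] az -47.9
```

Request:
{"api": "carry_out", "payload": {
  "commands": [
    [[0, -8, 34, -18, 0], [0, -6, 34, -19, 0], [0, -5, 34, -19, 0], [0, -4, 34, -19, 0], [0, -2, 34, -19, 0], [0, 0, 25, -14, 0]]
  ]
}}

```text
time: 20.37
position: [0.6146, -0.7693, 0.4721]
tool_rot: [0.785, -0.016, -0.574, 0.231]
ft_force: [0.0, 1.0, -0.7]
grip_width: 0.0115
```

```bash
python3 st.py;python3 tgt.py
python3 - <<'E'
from go import *
from tgt import pd,Rd
A,p=tool()
h=np.array([.62,-.785,0])
W=[p,[.40,-.45,.42],[.44,-.08,.35],pd]
for u,v in zip(W,W[1:]): d=1000*A.T@(np.array(v)-u);n=np.linalg.norm(d)/41;print(d.round(),n,(d/n).round(1))
E
```

```text
20.3667 [-1.058  0.857  0.218  0.155  1.626  0.242] [ 0.6146 -0.7693  0.4721] az -51.4 r 0.985 f [ 0.   1.  -0.7] w 0.011515087498448227
toolx [ 0.341 -0.291 -0.894] az -40.5 tilt 0.465 yaz -74.9 zaz -159.2
t 20.3667 Rd x [ 0.384 -0.308 -0.87 ] now [ 0.341 -0.291 -0.894] pd [ 0.5457 -0.1773  0.2036]
rot err world [-0.159  0.068  0.342] in tool [-0.38   0.032  0.041] | can err world mm [ -64.7  591.  -266.4] tool [  44.  -644.7  -82.5]
dx [ 0.043 -0.017  0.024] az -21.3
[-120. -356.   97.] 9.468662365354838 [-12.6 -37.6  10.3]
[ -31. -347. -148.] 9.236144501834874 [ -3.4 -37.6 -16. ]
[195.  56. -28.] 5.003919274184477 [39.  11.2 -5.6]
```

Request:
{"api": "carry_out", "payload": {
  "commands": [
    [[0, -12.5, -30, 8, 0], [0, -12.5, -37.5, 10, 0], [0, -12.5, -37.5, 10, 0], [0, -12.5, -37.5, 10, 0], [0, -12.5, -37.5, 10, 0], [0, -12.5, -37.5, 10, 0], [0, -12.5, -37.5, 10, 0], [0, -12.5, -37.5, 10, 0]]
  ]
}}

```text
time: 21.03
position: [0.4467, -0.5121, 0.4378]
tool_rot: [0.787, -0.029, -0.565, 0.246]
ft_force: [-0.0, -0.5, -0.6]
grip_width: 0.0121
```

Request:
{"api": "carry_out", "payload": {
  "commands": [
    [[0, -12.5, -37.5, 10, 0], [0, -12.5, -37.5, 10, 0], [0, -3.5, -37.5, -16, 0], [0, -3.5, -37.5, -16, 0], [0, -3.5, -37.5, -16, 0], [0, -3.5, -37.5, -16, 0], [0, -3.5, -37.5, -16, 0], [0, -3.5, -37.5, -16, 0]]
  ]
}}

```text
time: 21.7
position: [0.425, -0.1999, 0.388]
tool_rot: [0.791, -0.051, -0.552, 0.258]
ft_force: [1.1, 0.5, -1.7]
grip_width: 0.0116
```

Request:
{"api": "carry_out", "payload": {
  "commands": [
    [[0, -3.5, -37.5, -16, 0], [0, -3.5, -37.5, -16, 0], [0, 0, -37.5, -16, 0], [0, 0, 0, 0, -7], [0, 0, 0, 0, -7], [0, 0, 0, 0, -7]]
  ]
}}

```text
time: 22.2
position: [0.444, -0.0716, 0.3692]
tool_rot: [0.74, 0.047, -0.534, 0.405]
ft_force: [0.0, -0.1, -0.3]
grip_width: 0.0118
```

```bash
python3 st.py;python3 tgt.py
```

```text
22.2 [-0.234 -0.058  1.971 -0.392  0.728  0.882] [ 0.444  -0.0716  0.3692] az -9.2 r 0.45 f [ 0.  -0.1 -0.3] w 0.011759743004870211
toolx [ 0.425 -0.363 -0.829] az -40.5 tilt 0.593 yaz -53.0 zaz -139.1
t 22.2 Rd x [ 0.384 -0.308 -0.87 ] now [ 0.425 -0.363 -0.829] pd [ 0.5457 -0.1773  0.2036]
rot err world [0.057 0.055 0.017] in tool [-0.01   0.001 -0.08 ] | can err world mm [ 100.8 -104.2 -167.2] tool [219.3  28.3   8.9]
dx [-0.041  0.055 -0.041] az 126.6
```

Request:
{"api": "carry_out", "payload": {
  "commands": [
    [[0, 30, 4, 1, 0], [0, 40, 5, 1.5, 0], [0, 40, 5, 1.5, 0], [0, 40, 5, 1.5, 0], [0, 35, 4, 1.5, 0]]
  ]
}}

```text
time: 22.62
position: [0.5448, -0.1562, 0.2509]
tool_rot: [0.751, 0.039, -0.511, 0.417]
ft_force: [1.0, -0.6, -0.2]
grip_width: 0.0119
```

```bash
python3 st.py;python3 tgt.py
```

```text
22.6167 [-0.39   0.286  2.001 -0.615  0.277  1.032] [ 0.5448 -0.1562  0.2509] az -16.0 r 0.567 f [ 1.  -0.6 -0.2] w 0.011923718813316582
toolx [ 0.476 -0.366 -0.8  ] az -37.6 tilt 0.644 yaz -53.3 zaz -137.8
t 22.6167 Rd x [ 0.384 -0.308 -0.87 ] now [ 0.476 -0.366 -0.8  ] pd [ 0.5457 -0.1773  0.2036]
rot err world [ 0.07   0.109 -0.   ] in tool [-0.007 -0.037 -0.124] | can err world mm [ -1.6 -19.6 -49.9] tool [ 46.3 -17.2  20.7]
dx [-0.091  0.058 -0.071] az 147.4
```

Orientation drifts with multi-row moves: descending or moving inward adds tilt, rising removes it. Holding between rows (a camera call) should settle without drift. The tilt is 0.13 rad too much, so I'll rise in one go and then come down with settles.

Request:
{"api": "carry_out", "payload": {
  "commands": [
    [[0, -33, 24, -5.4, 0], [0, -33, 24, -5.4, 0], [0, -33, 24, -5.4, 0], [0, -33, 24, -5.4, 0], [0, -33, 23, -5.4, 0], [0, -33, 23, -5.4, 0], [0, -34, 22, -5.4, 0], [0, -34, 22, -5.4, 0]]
  ]
}}

```text
time: 23.28
position: [0.5584, -0.1607, 0.5421]
tool_rot: [0.742, 0.058, -0.533, 0.404]
ft_force: [0.8, -0.6, -0.2]
grip_width: 0.0115
```

```bash
python3 st.py;python3 tgt.py
```

```text
23.2833 [-0.39   0.025  1.421 -0.172  1.142  0.513] [ 0.5584 -0.1607  0.5421] az -16.1 r 0.581 f [ 0.8 -0.6 -0.2] w 0.011479651737193907
toolx [ 0.426 -0.343 -0.837] az -38.9 tilt 0.579 yaz -52.3 zaz -138.3
t 23.2833 Rd x [ 0.384 -0.308 -0.87 ] now [ 0.426 -0.343 -0.837] pd [ 0.5457 -0.1773  0.2036]
rot err world [0.04  0.049 0.002] in tool [-0.001 -0.011 -0.063] | can err world mm [ -13.8  -15.6 -339.8] tool [ 283.9 -178.9   56.9]
dx [-0.042  0.035 -0.033] az 139.7
```

Request:
{"api": "carry_out", "payload": {
  "commands": [
    [[0, -34, 22, -5.5, 0], [0, -34, 22, -5.5, 0], [0, -34, 22, -5.5, 0], [0, -34, 22, -5.5, 0], [0, -34, 22, -5.5, 0], [0, -34, 22, -5.5, 0]]
  ]
}}

```text
time: 23.78
position: [0.5511, -0.1502, 0.7917]
tool_rot: [0.75, 0.048, -0.517, 0.41]
ft_force: [-0.4, 0.2, -1.4]
grip_width: 0.0118
```

```bash
python3 st.py;python3 tgt.py
```

```text
23.7833 [-0.376  0.053  0.78  -0.16   1.708  0.429] [ 0.5511 -0.1502  0.7917] az -15.2 r 0.571 f [-0.4  0.2 -1.4] w 0.011778045984017124
toolx [ 0.46  -0.352 -0.815] az -37.4 tilt 0.618 yaz -53.0 zaz -137.9
t 23.7833 Rd x [ 0.384 -0.308 -0.87 ] now [ 0.46  -0.352 -0.815] pd [ 0.5457 -0.1773  0.2036]
rot err world [ 0.053  0.09  -0.002] in tool [-0.006 -0.034 -0.098] | can err world mm [  -7.4  -26.  -590.1] tool [ 486.7 -319.9   98.6]
dx [-0.076  0.044 -0.055] az 150.1
```

Request:
{"api": "carry_out", "payload": {
  "commands": [
    [[0, 33, -23, 5.5, 0], [0, 33, -23, 5.5, 0], [0, 33, -23, 5.5, 0], [0, 33, -23, 5.5, 0], [0, 33, -23, 5.5, 0], [0, 33, -23, 5.5, 0]]
  ]
}}

```text
time: 24.28
position: [0.5658, -0.1551, 0.6187]
tool_rot: [0.772, 0.009, -0.467, 0.432]
ft_force: [-0.1, 0.0, -1.8]
grip_width: 0.0117
```

```bash
cat > se.py <<'E'
from tgt import *
robot.camera("top");rep()
E
python3 tgt.py; python3 se.py
```

```text
t 24.2833 Rd x [ 0.384 -0.308 -0.87 ] now [ 0.564 -0.389 -0.728] pd [ 0.5457 -0.1773  0.2036]
rot err world [ 0.103  0.223 -0.003] in tool [-0.027 -0.099 -0.223] | can err world mm [ -24.9  -20.1 -420. ] tool [ 299.7 -274.1  111.7]
dx [-0.18   0.081 -0.142] az 155.8
t 24.3333 Rd x [ 0.384 -0.308 -0.87 ] now [ 0.542 -0.38  -0.75 ] pd [ 0.5457 -0.1773  0.2036]
rot err world [ 0.09   0.193 -0.003] in tool [-0.023 -0.085 -0.194] | can err world mm [ -18.8  -22.6 -399.7] tool [ 298.  -248.6  100.1]
dx [-0.158  0.072 -0.121] az 155.5
```

Request:
{"api": "carry_out", "payload": {
  "commands": [
    [[0, 33, -23, 6, 0]]
  ]
}}

```text
time: 24.42
position: [0.5631, -0.1541, 0.5763]
tool_rot: [0.768, 0.017, -0.477, 0.427]
ft_force: [1.5, -0.3, 1.8]
grip_width: 0.0115
```

```bash
python3 se.py
```

```text
t 24.4667 Rd x [ 0.384 -0.308 -0.87 ] now [ 0.527 -0.373 -0.763] pd [ 0.5457 -0.1773  0.2036]
rot err world [ 0.081  0.173 -0.002] in tool [-0.02  -0.076 -0.174] | can err world mm [ -16.9  -23.2 -361.7] tool [ 275.9 -218.    89.5]
dx [-0.143  0.065 -0.107] az 155.5
```

Request:
{"api": "carry_out", "payload": {
  "commands": [
    [[0, 33, -23, 6, 0]]
  ]
}}

```text
time: 24.55
position: [0.5631, -0.1544, 0.5395]
tool_rot: [0.766, 0.021, -0.481, 0.425]
ft_force: [1.3, -1.0, 0.7]
grip_width: 0.0121
```

```bash
python3 se.py
```

```text
t 24.6 Rd x [ 0.384 -0.308 -0.87 ] now [ 0.516 -0.368 -0.773] pd [ 0.5457 -0.1773  0.2036]
rot err world [ 0.074  0.159 -0.002] in tool [-0.019 -0.07  -0.16 ] | can err world mm [ -15.5  -23.4 -323.4] tool [ 250.7 -189.9   80.3]
dx [-0.132  0.06  -0.097] az 155.5
```

Settled steps reduce the tilt while descending, so I'll continue that way.

Request:
{"api": "carry_out", "payload": {
  "commands": [
    [[0, 31, -24, 8, 0]]
  ]
}}

```text
time: 24.68
position: [0.5603, -0.1545, 0.4995]
tool_rot: [0.765, 0.025, -0.486, 0.422]
ft_force: [2.0, 0.3, 1.9]
grip_width: 0.0116
```

```bash
python3 se.py|sed -n 2p
```

```text
rot err world [ 0.068  0.145 -0.001] in tool [-0.017 -0.063 -0.146] | can err world mm [ -10.6  -24.  -282.2] tool [ 224.3 -159.    68.5]
```

Request:
{"api": "carry_out", "payload": {
  "commands": [
    [[0, 31, -24, 8, 0]]
  ]
}}

```text
time: 24.82
position: [0.5557, -0.154, 0.4579]
tool_rot: [0.762, 0.03, -0.492, 0.42]
ft_force: [2.0, -0.9, 0.7]
grip_width: 0.0118
```

```bash
python3 se.py|sed -n 2p
```

```text
rot err world [ 0.062  0.131 -0.   ] in tool [-0.017 -0.057 -0.133] | can err world mm [  -5.6  -24.5 -241.6] tool [ 197.4 -129.4   57.4]
```

Request:
{"api": "carry_out", "payload": {
  "commands": [
    [[0, 31, -24, 8, 0]]
  ]
}}

```text
time: 24.95
position: [0.5513, -0.1538, 0.4171]
tool_rot: [0.76, 0.033, -0.497, 0.417]
ft_force: [2.4, -0.5, -0.3]
grip_width: 0.012
```

```bash
python3 se.py|sed -n 2p
```

```text
rot err world [0.057 0.12  0.001] in tool [-0.016 -0.051 -0.121] | can err world mm [  -0.8  -24.8 -201.6] tool [ 169.5 -101.5   46.9]
```

Request:
{"api": "carry_out", "payload": {
  "commands": [
    [[0, 31, -24, 8, 0]]
  ]
}}

```text
time: 25.08
position: [0.5472, -0.1539, 0.3762]
tool_rot: [0.759, 0.036, -0.501, 0.415]
ft_force: [3.1, -0.8, 0.1]
grip_width: 0.0116
```

```bash
python3 se.py; python3 st.py
```

```text
t 25.1333 Rd x [ 0.384 -0.308 -0.87 ] now [ 0.476 -0.354 -0.805] pd [ 0.5457 -0.1773  0.2036]
rot err world [0.053 0.11  0.003] in tool [-0.016 -0.045 -0.113] | can err world mm [   3.5  -24.7 -161.4] tool [140.4 -74.9  36.9]
dx [-0.091  0.046 -0.065] az 153.4
25.1333 [-0.393  0.101  1.848 -0.264  0.589  0.665] [ 0.5398 -0.1514  0.3627] az -15.7 r 0.561 f [-3.9  0.8 -7.3] w 0.011831065389160168
toolx [ 0.476 -0.354 -0.805] az -36.6 tilt 0.635 yaz -53.9 zaz -138.0
```

Request:
{"api": "carry_out", "payload": {
  "commands": [
    [[0, -32, 24, -7, 0], [0, -32, 24, -7, 0], [0, -32, 24, -7, 0], [0, -32, 24, -7, 0], [0, -32, 24, -7, 0]]
  ]
}}

```text
time: 25.55
position: [0.5451, -0.1494, 0.564]
tool_rot: [0.75, 0.052, -0.52, 0.404]
ft_force: [0.6, -0.2, -1.4]
grip_width: 0.0116
```

```bash
python3 se.py
```

```text
t 25.6 Rd x [ 0.384 -0.308 -0.87 ] now [ 0.471 -0.35  -0.81 ] pd [ 0.5457 -0.1773  0.2036]
rot err world [0.05  0.104 0.001] in tool [-0.014 -0.044 -0.106] | can err world mm [  -5.6  -25.2 -375.5] tool [ 310.1 -200.    73.8]
dx [-0.087  0.042 -0.061] az 154.1
```

Request:
{"api": "carry_out", "payload": {
  "commands": [
    [[0, 33, -22, 8, 0]]
  ]
}}

```text
time: 25.68
position: [0.5536, -0.1551, 0.5565]
tool_rot: [0.759, 0.037, -0.501, 0.415]
ft_force: [1.3, 0.3, -0.7]
grip_width: 0.012
```

```bash
python3 se.py|sed -n 2p
```

```text
rot err world [0.052 0.112 0.001] in tool [-0.015 -0.048 -0.113] | can err world mm [  -5.5  -22.8 -340.3] tool [ 279.3 -183.5   68.5]
```

Request:
{"api": "carry_out", "payload": {
  "commands": [
    [[0, 33, -22, 8, 0]]
  ]
}}

```text
time: 25.82
position: [0.5514, -0.1568, 0.5126]
tool_rot: [0.758, 0.038, -0.503, 0.414]
ft_force: [1.3, -0.1, 0.4]
grip_width: 0.0117
```

```bash
python3 se.py
```

```text
t 25.8667 Rd x [ 0.384 -0.308 -0.87 ] now [ 0.467 -0.347 -0.813] pd [ 0.5457 -0.1773  0.2036]
rot err world [0.047 0.099 0.001] in tool [-0.013 -0.042 -0.1  ] | can err world mm [   0.   -22.3 -291.9] tool [ 245.  -150.3   55.5]
dx [-0.083  0.039 -0.057] az 154.6
```

Request:
{"api": "carry_out", "payload": {
  "commands": [
    [[0, 34, -21, 8, 0]]
  ]
}}

```text
time: 25.95
position: [0.5453, -0.1572, 0.4653]
tool_rot: [0.754, 0.046, -0.511, 0.409]
ft_force: [1.4, -0.6, 0.4]
grip_width: 0.012
```

```bash
python3 se.py|sed -n 2p
```

```text
rot err world [0.038 0.079 0.001] in tool [-0.011 -0.033 -0.08 ] | can err world mm [   6.2  -21.8 -247. ] tool [ 214.1 -118.1   42.1]
```

Request:
{"api": "carry_out", "payload": {
  "commands": [
    [[0, 34, -21, 8, 0]]
  ]
}}

```text
time: 26.08
position: [0.5399, -0.1579, 0.4234]
tool_rot: [0.751, 0.052, -0.519, 0.405]
ft_force: [2.4, -1.0, 0.5]
grip_width: 0.0117
```

```bash
python3 se.py|sed -n 2p
```

```text
rot err world [0.03  0.061 0.002] in tool [-0.01  -0.025 -0.063] | can err world mm [  11.2  -20.9 -207.6] tool [185.3 -91.4  31. ]
```

Request:
{"api": "carry_out", "payload": {
  "commands": [
    [[0, 34, -21, 8, 0]]
  ]
}}

```text
time: 26.22
position: [0.536, -0.1594, 0.3837]
tool_rot: [0.749, 0.056, -0.524, 0.402]
ft_force: [1.7, -1.2, -0.2]
grip_width: 0.0115
```

```bash
python3 se.py|sed -n 2p
```

```text
rot err world [0.024 0.048 0.004] in tool [-0.009 -0.018 -0.05 ] | can err world mm [  15.7  -19.7 -168.1] tool [154.9 -66.7  20.9]
```

Request:
{"api": "carry_out", "payload": {
  "commands": [
    [[0, 34, -21, 8, 0]]
  ]
}}

```text
time: 26.35
position: [0.5321, -0.161, 0.343]
tool_rot: [0.746, 0.059, -0.529, 0.4]
ft_force: [2.6, -1.2, 0.4]
grip_width: 0.0115
```

```bash
python3 se.py
```

```text
t 26.4 Rd x [ 0.384 -0.308 -0.87 ] now [ 0.413 -0.327 -0.85 ] pd [ 0.5457 -0.1773  0.2036]
rot err world [0.019 0.036 0.005] in tool [-0.008 -0.012 -0.039] | can err world mm [  20.3  -18.2 -127.6] tool [122.8 -42.8  11. ]
dx [-0.029  0.019 -0.02 ] az 147.3
```

Request:
{"api": "carry_out", "payload": {
  "commands": [
    [[0, 37, -13, 3.4, 0]]
  ]
}}

```text
time: 26.48
position: [0.5345, -0.1653, 0.3014]
tool_rot: [0.744, 0.062, -0.534, 0.397]
ft_force: [2.1, -1.9, 0.9]
grip_width: 0.0116
```

```bash
python3 se.py|sed -n 2p
```

```text
rot err world [0.015 0.026 0.007] in tool [-0.008 -0.006 -0.029] | can err world mm [ 15.1 -12.5 -86.4] tool [ 84.1 -27.3   6.1]
```

Request:
{"api": "carry_out", "payload": {
  "commands": [
    [[0, 37, -13, 3.4, 0]]
  ]
}}

```text
time: 26.62
position: [0.54, -0.1713, 0.2598]
tool_rot: [0.742, 0.065, -0.538, 0.395]
ft_force: [0.7, -1.8, -0.5]
grip_width: 0.0119
```

```bash
python3 se.py
python3 - <<'E'
from fit3 import *
# verification pictures: scene + wrist with the model's axis and focus drawn
p=np.load("scope.npy");R,o=headT(p)
im=[]
for n in("scene","top"):
    m=robot.camera_model(n);I=robot.camera(n)[:,:,::-1];x,y=(120,90) if n=="scene" else (290,120)
    J=cv2.resize(np.ascontiguousarray(I[y:y+100,x:x+100]),(400,400),interpolation=cv2.INTER_CUBIC)
    q=(proj(m,np.array([[-.2,0,0],[-.1,0,0]])@R.T+o)-[x,y]+.5)*4
    cv2.line(J,tuple(np.int32(q[0]).tolist()),tuple(np.int32(q[1]).tolist()),(0,0,255),1,cv2.LINE_AA);im.append(J)
cv2.imwrite("pics/v1.png",np.hstack(im))
E
```

```text
t 26.6667 Rd x [ 0.384 -0.308 -0.87 ] now [ 0.394 -0.321 -0.861] pd [ 0.5457 -0.1773  0.2036]
rot err world [0.011 0.015 0.009] in tool [-0.008  0.    -0.019] | can err world mm [  9.7  -6.5 -43.8] tool [ 43.6 -12.3   1.4]
dx [-0.01   0.013 -0.009] az 127.5
```

View pics/v1.png

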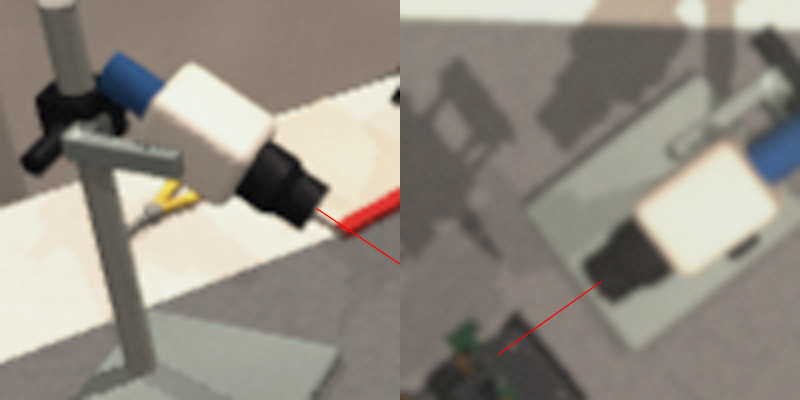

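The scope model line leaves the lens centre along the barrel axis in both views (lens at (317,208) in the scene panel, (600,283) in the top one). Two last short steps.

Request:
{"api": "carry_out", "payload": {
  "commands": [
    [[0, 30, -8.5, 1, 0]]
  ]
}}

```text
time: 26.85
position: [0.5474, -0.1763, 0.2308]
tool_rot: [0.742, 0.065, -0.539, 0.394]
ft_force: [0.9, -0.9, 0.8]
grip_width: 0.0114
```

```bash
python3 se.py|sed -n 2p; python3 se.py|sed -n 2p
```

```text
rot err world [0.015 0.021 0.009] in tool [-0.008 -0.002 -0.026] | can err world mm [  0.6  -0.9 -19. ] tool [16.8 -8.7  2.1]
rot err world [0.015 0.019 0.008] in tool [-0.007 -0.001 -0.024] | can err world mm [  2.1  -1.6 -19.8] tool [18.4 -7.7  1.5]
```

Request:
{"api": "carry_out", "payload": {
  "commands": [
    [[0, 7, -2, 0.3, -0.4]]
  ]
}}

```text
time: 27.03
position: [0.5463, -0.177, 0.2196]
tool_rot: [0.738, 0.069, -0.543, 0.395]
ft_force: [1.0, 0.2, -0.4]
grip_width: 0.0118
```

```bash
python3 se.py|sed -n 2p; python3 se.py
```

```text
rot err world [0.02  0.02  0.002] in tool [-0.    -0.002 -0.028] | can err world mm [ -1.1   0.3 -15.5] tool [12.8 -8.7  2.1]
t 27.1333 Rd x [ 0.384 -0.308 -0.87 ] now [ 0.401 -0.326 -0.856] pd [ 0.5457 -0.1773  0.2036]
rot err world [0.02  0.02  0.002] in tool [-0.    -0.002 -0.028] | can err world mm [ -0.7   0.  -15.7] tool [13.2 -8.4  2.1]
dx [-0.017  0.018 -0.014] az 133.3
```

Request:
{"api": "carry_out", "payload": {
  "commands": [
    [[0, 17, -10, 2.5, 0]]
  ]
}}

```text
time: 27.22
position: [0.5491, -0.1786, 0.205]
tool_rot: [0.74, 0.066, -0.539, 0.397]
ft_force: [0.2, 0.4, -0.6]
grip_width: 0.0118
```

```bash
python3 se.py|sed -n 2p; python3 se.py; python3 st.py
python3 - <<'E'
from tgt import *
A,p=tool();Rc=A@G["R"];oc=A@G["t"]+p
H=lambda X:np.array(X)@Rc.T+oc
L=[H([[.0025,-.04,0],[.0025,.04,0],[.0025,.04,.065],[.0025,-.04,.065],[.0025,-.04,0]]),H([[.0065,-.013,.019],[.0065,.013,.019],[.0065,.013,.045],[.0065,-.013,.045],[.0065,-.013,.019]])]
def dr(n,x,y,w,h,s):
    m=robot.camera_model(n);I=robot.camera(n)
    J=cv2.resize(np.ascontiguousarray(I[y:y+h,x:x+w,::-1]),(w*s,h*s),interpolation=cv2.INTER_CUBIC)
    K=J.copy()
    for l in L: cv2.polylines(K,[np.int32((proj(m,l)-[x,y]+.5)*s*8)],False,(0,0,255),1,cv2.LINE_AA,3)
    return np.vstack([J,K])
cv2.imwrite("pics/v2.png",np.hstack([dr("scene",150,80,100,75,4),dr("top",290,130,100,75,4)]))
E
```

```text
rot err world [0.021 0.022 0.003] in tool [-0.001 -0.003 -0.031] | can err world mm [-0.6  0.7  3.3] tool [-3.3  0.8 -0.3]
t 27.3167 Rd x [ 0.384 -0.308 -0.87 ] now [ 0.4   -0.326 -0.856] pd [ 0.5457 -0.1773  0.2036]
rot err world [0.02  0.019 0.002] in tool [ 0.    -0.001 -0.028] | can err world mm [0.3 0.3 3.4] tool [-2.9  1.7 -0.8]
dx [-0.016  0.018 -0.014] az 131.3
27.3167 [-0.443  0.384  1.976 -0.462  0.28   0.845] [ 0.545  -0.1771  0.1996] az -18.0 r 0.573 f [-0.6 -0.1 -1.2] w 0.011361542429521433
toolx [ 0.4   -0.326 -0.856] az -39.2 tilt 0.543 yaz -51.9 zaz -138.6
```

View pics/v2.png

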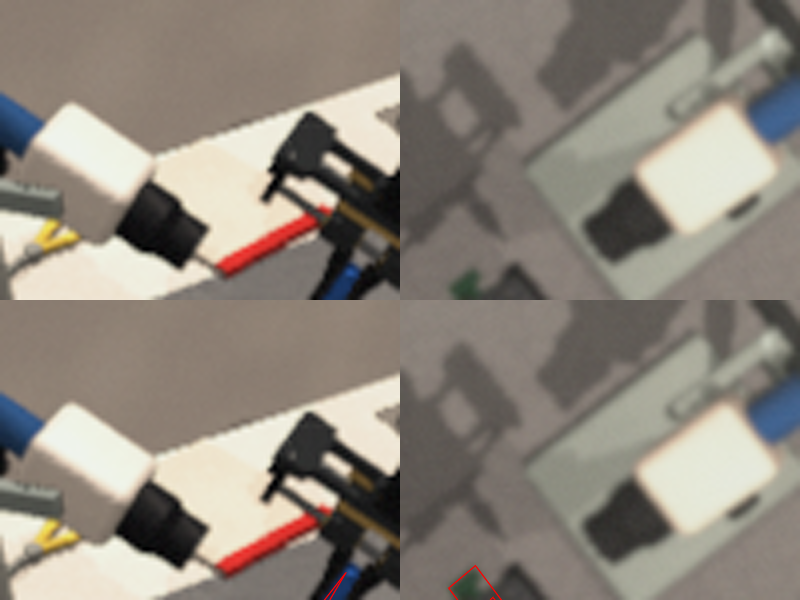

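Request:
{"api": "carry_out", "payload": {
  "commands": [
    [[0, -2.5, 1.5, -0.7, 0]]
  ]
}}

```text
time: 27.5
position: [0.5461, -0.1771, 0.2044]
tool_rot: [0.738, 0.069, -0.542, 0.395]
ft_force: [-1.2, -0.1, -0.8]
grip_width: 0.0118
```

```bash
python3 se.py|sed -n 2p; python3 se.py
python3 - <<'E'
from tgt import *
A,p=tool();Rc=A@G["R"];oc=A@G["t"]+p
H=lambda X:np.array(X)@Rc.T+oc
L=[H([[-.0025,-.04,0],[-.0025,.04,0],[-.0025,.04,.065],[-.0025,-.04,.065],[-.0025,-.04,0]]),H([[.0065,-.013,.019],[.0065,.013,.019],[.0065,.013,.045],[.0065,-.013,.045],[.0065,-.013,.019]]),np.array([Rh@[-.1,0,0]+oh,foc])]
def dr(n,x,y,w,h,s):
    m=robot.camera_model(n);I=robot.camera(n)
    J=cv2.resize(np.ascontiguousarray(I[y:y+h,x:x+w,::-1]),(w*s,h*s),interpolation=cv2.INTER_CUBIC)
    K=J.copy()
    for l in L: cv2.polylines(K,[np.int32((proj(m,l)-[x,y]+.5)*s*8)],False,(0,0,255),1,cv2.LINE_AA,3)
    return np.vstack([J,K])
cv2.imwrite("pics/v3.png",np.hstack([dr("scene",190,110,80,60,5),dr("top",270,180,80,60,5)]))
E
```

```text
rot err world [0.022 0.025 0.001] in tool [-0.    -0.004 -0.033] | can err world mm [-1.9  0.5 -2.9] tool [ 1.5 -2.8  1.3]
t 27.6 Rd x [ 0.384 -0.308 -0.87 ] now [ 0.405 -0.328 -0.853] pd [ 0.5457 -0.1773  0.2036]
rot err world [0.022 0.025 0.002] in tool [-0.001 -0.004 -0.033] | can err world mm [-2.   0.6 -2.7] tool [ 1.3 -2.8  1.4]
dx [-0.021  0.02  -0.017] az 136.7
```

View pics/v3.png

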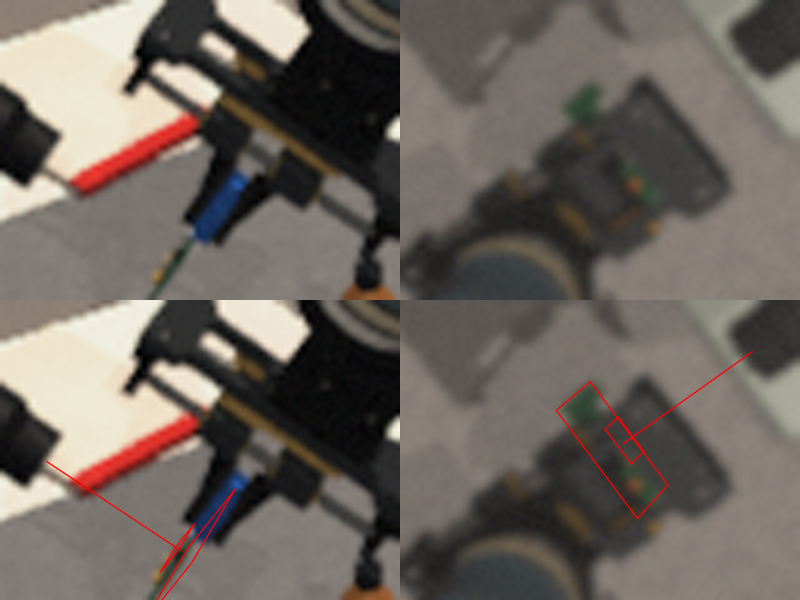

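Request:
{"api": "carry_out", "payload": {
  "commands": [
    [[0, 2.8, -5, 2, 0]]
  ]
}}

```text
time: 27.78
position: [0.545, -0.1766, 0.2012]
tool_rot: [0.739, 0.068, -0.54, 0.396]
ft_force: [-0.1, -0.4, -0.2]
grip_width: 0.0118
```

```bash
for i in 1 2 3; do python3 se.py|sed -n 2p; done; python3 st.py
```

```text
rot err world [0.022 0.023 0.002] in tool [-0.001 -0.003 -0.031] | can err world mm [ 2.2 -0.9  3.6] tool [-1.9  3.6 -1.4]
rot err world [0.021 0.022 0.002] in tool [-0.    -0.003 -0.03 ] | can err world mm [ 2.4 -1.   3.8] tool [-2.   3.9 -1.5]
rot err world [0.021 0.023 0.002] in tool [-0.    -0.003 -0.031] | can err world mm [ 2.  -0.9  3.6] tool [-2.   3.5 -1.3]
27.9333 [-0.442  0.382  1.983 -0.475  0.272  0.859] [ 0.5432 -0.1759  0.1994] az -17.9 r 0.571 f [-0.   0.4 -0. ] w 0.011590451256967747
toolx [ 0.403 -0.327 -0.855] az -39.0 tilt 0.546 yaz -51.9 zaz -138.5
```

Request:
{"api": "carry_out", "payload": {
  "commands": [
    [[0, -0.3, 0.5, -0.3, 0]]
  ]
}}

```text
time: 28.02
position: [0.5436, -0.176, 0.1999]
tool_rot: [0.738, 0.069, -0.542, 0.396]
ft_force: [0.3, -1.2, -0.7]
grip_width: 0.0117
```

```bash
for i in 1 2 3; do python3 se.py|sed -n 2p; done
```

```text
rot err world [0.022 0.023 0.002] in tool [-0.    -0.003 -0.031] | can err world mm [ 1.3 -0.7  2.8] tool [-1.6  2.6 -0.8]
rot err world [0.022 0.023 0.002] in tool [-0.    -0.003 -0.031] | can err world mm [ 1.3 -0.7  2.7] tool [-1.6  2.6 -0.8]
rot err world [0.022 0.023 0.002] in tool [-0.    -0.003 -0.031] | can err world mm [ 1.3 -0.7  2.8] tool [-1.6  2.6 -0.8]
```

Still, and within about 3 mm and 2° of the target. Handing in.

```bash
python3 -c "
from rig import robot
print(robot.hand_in())"
```

```text
the job is handed in; nothing more can be done
None
```

I lifted the blue card straight up out of its slot and handed in with it held still in front of the tilted lens, component side to the lens and handle on top. The clock read about 28.2 s of the 35 s allowed.

**Last checks:**
- **Position and angle:** by my scope model (yaw about -0.90, tilt about 0.52 rad), the metal can is about 3 mm from the focus point. The card is about 0.03 rad (1.8°) from square. Both figures rest on my own camera fit, which leaves about 0.03 rad of doubt in the lens tilt.
- **Grip:** the finger opening is 11.7 mm on the 12 mm handle, at 35 N. The pose did not change over the last three readings.

**What disagreed or is uncertain:**
- **Card overlay:** in the last scene picture the card's edge lay about 1.5 pixels (4–5 mm) from my predicted outline, towards the lens. The top view agreed.
- **Reaching the tilt:** the moves cannot tilt the tool directly. I got the tilt by pushing against the elbow joint's range limits, then trimmed it with settling steps. That joint read up to 0.002 rad below its lower limit and 0.004 rad above its upper one.
- **Force spike:** one abrupt stop at that limit read about 77 N at the wrist. It was gone one row later and the picture showed nothing touching, so I took it as inertia.
- **Other objects:** I took no closing picture of the other two cards, the bottle and the jar. No move or force reading suggested they were touched.

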